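# Clamp an embossed block in the screw jack to the first click

## Robot

A 6-joint arm with a two-finger parallel gripper is mounted at the origin on the work surface. World frame = base frame: x ahead of the robot, y to its left, z up, the work surface at z = 0. Lengths are in mm, angles in degrees, forces in N, time in s.
With the tool pointing down it reaches from about 300 to 850 mm from the base axis. Payload 4.2 kg.
Tool frame: the origin (TCP) lies between the finger pads; the fingertips stand 8 mm ahead of it and the grasp point (between the pads) lies 11 mm behind it; x points along the fingers, y is the direction in which the jaws open and shut, and the axes are right-handed (so a half turn about x gives the same grasp; the last joint's range is limited). The gripper opens to 91 mm and grips with 3 to 60 N. Pads are 32 mm wide; open, the fingers measure 118 mm over their backs; the gripper's body (76 mm by 178 mm) begins 60 mm behind the grasp point.
Start: joints at [65.203, 18.312, 89.639, -0, 72.044, -1.146], TCP at [230.68, 526.716, 221.976] pointing down, gripper open.
Joint ranges: [-177.97, 177.97], [-48.28, 115.42], [12.27, 149.76], [-77.06, 257.06], [2.81, 150.46], [-146.56, 146.56]. Speed limits (degrees/s): [147.25, 147.25, 180, 180, 180, 180].

## Interface

Orientations are given as [roll, pitch, yaw] about the fixed x, y, z axes, in that order (R = Rz(yaw) Ry(pitch) Rx(roll)).
In Python, from workcell import env gives the robot as it stands.
- The arm moves only by the tool arm_command, never from a script. Its arguments are lists of equal length, an entry for each row: "slide": the shift along the tool's x, y, z in cm, a list of three; "turn": the turn, a rotation vector about the tool's x, y, z in rad, a list of three; "grip": the closure in counts, from 0 (fully open) to 255 (shut). A call has 1 to 20 rows; each row is the pose to reach, as a shift and turn from the pose commanded when the call began, along the tool's axes at that moment; what a row does not reach only later rows make up. A row lasts 1/12 s, in which the tool goes at most 41.7 mm and 7.16 degrees, less where a joint would pass 70% of its speed; a pose out of reach is approached as far as the arm can. A call with a gripper value outside its range is refused whole. The fingers move at their own pace and stop on an object; "newtons" is the grip in N (left out, the last holds). Time passes only in rows, so rows that repeat a pose let the fingers close. It gives the time, the measured TCP pose, the force and the opening at its end, in the units of the state.
- env.state(): the state, without advancing time (a new reading comes with each control period).
- env.grab_frame(name): name is "side" or "top" or "wrist"; returns (picture, depth): 420x560x3 uint8, red, green, blue; 420x560 float32, mm along the optical axis (not along the pixel's ray), 0 where there is no reading.
- env.calibration(name): a dict with "K" (3x3 intrinsics, pixels), "camera_from_world" (4x4, takes a point from world to camera coordinates); the wrist camera has in their place "T_tool_cam" (4x4, takes a point from camera to tool coordinates, whose origin is the TCP and whose axes are the tool frame's). Camera axes: x right, y up, looking along -z (the intrinsics and any distortion apply to the point x, -y, -z); pixel columns grow to the right and rows downward; lengths in mm; the calibration is good to about 2 mm. The wrist camera is an equidistant fisheye: a pixel r from the principal point sees the ray r / f radians off the axis. A picture is of the moment at which its call begins: read the wrist's pose just before it. calibration takes no time and is no camera call.
- env.job_done(): hands the job in, once; it reports no verdict.
Trained networks look in the newest picture that a camera, given by its name, has taken for a name from the list of things; names that differ only in an ending like _2 or _b are one class to them, and where a whole thing is asked for, a point or a joint stands for the part that bears it (a point fixed in the world has none). Each returns a list of dicts, best first, with "p" (0 to 1); they miss things now and then, are a little off and sometimes report something else, mostly with a low value. They report only what shows in the picture. A call takes as long as a camera call.
- env.search_frame(camera, label): "point" ([x, y, z] in mm, in world coordinates, good to about 4 mm: the middle of the surface that is visible of it).
The state is a dict: "time_s": time; "qpos": joint angles; "qvel": joint speeds; "effort": joint torques, N m; "ee_pos": TCP position; "ee_rot": TCP orientation; "force": force on the tool from outside, world axes, zero at the start; "torque": the same for the moment, N m; "gripper_width": finger opening in mm.
Only numpy, scipy, OpenCV 4.12 (cv2) and the standard library are available. Lean on these libraries where they do the work, as an engineer would, in place of code of your own. Each camera call takes 0.05 s, during which the arm holds its last target.

## Task

Clamp the longer of the two brass-faced blocks in the screw jack, ready for chasing: unlock the jack by pulling its lock lever right over to the loading side, then lay the block flat and straight on the platform with its plain end run in under the bridge as far as the back stop, and let go of it. Wind the crank clockwise until the platform has pressed the block up against the bridge and the crank's slip clutch gives its first click; stop there, before a second click, and let go. Finally throw the lock lever right over to the back-stop side again, leaving the other tools and the short block where they lie.

Things in the scene. Friction and masses are not known exactly. Their poses are not given: they have to be found in the camera images.
- jack: fixed grey screw jack, base plate 230 x 360 x 12 mm. Origin on the table plane under the middle of the platform; x points from the open loading side (roughly facing the robot) to the back stop, y to the crank column (68 mm thick, 113 mm high, at y 165 mm), z up. A gear casing 36 mm high joins column and platform. All jack x, y, z below are in this frame
- bridge: fixed steel bar over the platform, 50 x 146 x 18 mm (x, y, z), jack x 30 to 80 mm. Origin at the middle of its underside, 106 mm above the table; top at 124 mm. Carried by two 20 mm square posts at jack x 55, y +-62 mm
- back_stop (a point): middle of the loading-side face of the back stop, an upright plate 60 mm wide (y) reaching z 106 mm, under the far edge of the bridge; at jack x 85, y 0, z 75 mm
- platform_top (a point): middle of the top face of the jack's steel platform (jack x -75 to 80 mm, y -45 to 45 mm, 12 mm thick). It goes straight up when the crank is wound; 58 to 66 mm above the table at the start
- block: the block to clamp: 160 x 56 x 30 mm (x, y, z) wood with a brass sheet on top, 0.5 to 1 kg. Origin at the centre of its underside; x points to its plain end (the last 60 mm of the top are bare, smooth brass); the other 100 mm bear the embossed border and medallion (up to 4 mm high), which stay outside the bridge
- block_plain_end (a point): middle of the block's plain end face, 15 mm above its underside, 80 mm from its centre along x
- lock (a joint): lock lever: steel rod with a round 26 mm knob, swings along jack x about a pivot at jack x -35, y -118, z 34 mm (on a 70 x 50 mm block), knob centre 90 mm from it. 0 = unlocked, leaning 0.6 rad to the loading side; 0.6 upright; 1.2 = locked, leaning 0.6 rad to the back-stop side; firm stops at both ends. Starts at 1.0 to 1.2. Stays where left; needs about 1 N at the knob
- lock_tip (a point): centre of the lock lever's round knob
- crank_axis (a point): point on the crank's vertical axis at the top of the notched steel disc, 125 mm above the table
- handle_grip (a point): on the axis of the crank's upright wooden handle, at the height to grip it: 27 mm thick, 61 mm long, 141 to 202 mm above the table, 75 mm from the crank axis. It spins freely on the crank arm, so the gripper need not turn as it goes round. The crank can go all the way round; nothing on the jack beside it is higher than its arm (140 mm)
- screw (a joint): angle of the notched disc and lead screw under the crank; grows clockwise from above and lifts the platform 20 mm a turn (3.18 mm per rad). Starts between 0 and 2.5; the block meets the bridge near 5.7 and the click comes about 1 rad later (the platform sits on stiff springs). Turning it takes about 0.3 N m (4 N at the handle); let go, it stays, or runs back up to 0.6 rad under load
- clutch (a joint): how far the crank has slipped clockwise past the notched disc. About 0 while the screw turns. At the set torque (0.56 N m, 7.5 N at the handle) it gives way: resistance peaks near 0.2, falls through 0.39 (the first click) to a low of about 4 N near 0.6 (stop there), and climbs again to the second click at 1.18. It stays where left. Crank arm's angle = screw + clutch
- short_block: a similar block, 105 x 56 x 30 mm, origin at the centre of its underside: not to be used, leave it
- punch_a: steel punch 120 mm long, 14 mm thick, lying on the table; leave it
- punch_b: steel punch 100 mm long, 16 mm thick, lying on the table; leave it
- punch_c: steel punch 130 mm long, 12 mm thick, lying on the table; leave it
- hammer: hammer 260 mm long, lying beside the jack; leave it
- dish: small brass bowl, 110 mm across, 35 mm high; leave it

How it is judged (in metres and radians):
On the way, in this order (a step that is already met when the one before it is completed fails the run):
1. the lock lever is pulled over to the loading side (within 0.2 rad of the stop) (value of joint lock below 0.2 rad), for 0.1 s.
2. the long block lies on the platform, plain end under the bridge at the back stop, let go (x of block_plain_end in the frame of jack between 0.068 and 0.092 m and y of block_plain_end in the frame of jack between -0.018 and 0.018 m and angle between the x axis of block and the x axis of jack, either way round below 0.15 rad and angle between block's own z axis and vertical below 0.08 rad and z of block in the frame of platform_top between -0.006 and 0.006 m and contact force between the fingers and block below 0.1 N and value of joint clutch below 0.3 rad), for 0.2 s.
3. the crank has clicked once with the block pressed against the bridge (x of block_plain_end in the frame of jack between 0.068 and 0.092 m and y of block_plain_end in the frame of jack between -0.018 and 0.018 m and angle between the x axis of block and the x axis of jack, either way round below 0.15 rad and angle between block's own z axis and vertical below 0.08 rad and z of block in the frame of platform_top between -0.006 and 0.006 m and value of joint clutch between 0.4 and 1.15 rad and contact force between block and bridge above 8 N and value of joint lock below 0.3 rad), for 0.1 s.
4. the lock lever is thrown back to the back-stop side (value of joint lock above 1 rad and value of joint clutch between 0.4 and 1.15 rad), for 0.1 s.
At the end, for the whole second after the job is handed in: Long block flat on the platform (6 mm), plain end face 68 to 92 mm along jack x, within 18 mm sideways, straight within 0.15 rad, level within 0.08, pressed on the bridge with over 8 N, at rest; clutch clicked once (0.4 to 1.15, under 0.1 rad/s); lock lever past 1.0 rad (all of step 4 and x of block_plain_end in the frame of jack between 0.068 and 0.092 m and y of block_plain_end in the frame of jack between -0.018 and 0.018 m and angle between the x axis of block and the x axis of jack, either way round below 0.15 rad and angle between block's own z axis and vertical below 0.08 rad and z of block in the frame of platform_top between -0.006 and 0.006 m and contact force between block and bridge above 8 N and linear speed of block below 0.01 m/s and velocity of joint clutch below 0.1 rad/s); the robot touches nothing.
It fails at once if the clutch clicks a second time (value of joint clutch above 1.18 rad).
It fails at once if the clutch clicks without the block pressed between platform and bridge (value of joint clutch above 0.38 rad and not (contact force between block and bridge above 8 N)).
It fails at once if the other block or a tool lying about is moved by more than 30 mm (distance of any of short_block, punch_a, punch_b, punch_c, hammer, dish from where it was at the start of the episode above 0.03 m).
It also fails if it takes over 72 s, if anything falls off the work surface, if the arm or the gripper's body presses on something with over 40 N, if the wrist force passes 120 N, or if a joint passes its speed limit or range.

## Working session

There is one attempt and no reset: what is moved stays moved. The work goes in short steps, Python scripts to look and compute and a tool call to move; the robot and the scene stay as the last step left them, time stands still between calls to the robot, and variables do not carry over. Pictures are saved under pics/ and viewed, and the job is handed in when it is done.

Besides the shell and the picture viewer there is one more tool, called after "Request:" as name(argument=value, ...) on one line, values as JSON. arm_command: Moves the arm, as the interface text tells. Its arguments: {"type":"object","properties":{"slide":{"type":"array","items":{"type":"array","items":{"type":"number"}}},"turn":{"type":"array","items":{"type":"array","items":{"type":"number"}}},"grip":{"type":"array","items":{"type":"number"}},"newtons":{"type":"number"}},"required":["slide","turn","grip"]}

```bash
mkdir -p pics; ls; cat > h.py <<'E'
import numpy as np, cv2
from workcell import env
from scipy.spatial.transform import Rotation as R
def save(n,img): cv2.imwrite('pics/'+n,cv2.cvtColor(img,cv2.COLOR_RGB2BGR))
def world(cam,depth,cal=None):
    c=cal or env.calibration(cam); K=np.array(c['K']); T=np.linalg.inv(np.array(c['camera_from_world']))
    v,u=np.mgrid[0:depth.shape[0],0:depth.shape[1]]
    x=(u-K[0,2])/K[0,0]*depth; y=(v-K[1,2])/K[1,1]*depth
    P=np.stack([x,-y,-depth],-1)
    return P@T[:3,:3].T+T[:3,3]
def proj(cam,p):
    c=env.calibration(cam); K=np.array(c['K']); T=np.array(c['camera_from_world'])
    q=T[:3,:3]@np.asarray(p,float)+T[:3,3]
    return K[0,0]*q[0]/-q[2]+K[0,2], K[1,1]*-q[1]/-q[2]+K[1,2]
E
python3 - <<'E'
from h import *
s=env.state();print(s)
for n in ['side','top','wrist']:
    im,d=env.grab_frame(n); save(n+'0.png',im); np.save(n+'0.npy',d); np.save(n+'im0.npy',im)
    print(n,env.calibration(n))
for c,l in [('top','jack'),('top','block'),('top','short_block'),('top','lock_tip'),('top','handle_grip'),('side','block'),('side','lock_tip'),('side','handle_grip'),('top','bridge')]:
    print(c,l,env.search_frame(c,l))
print(env.state()['time_s'])
E
```

```text
pics
{'time_s': 0.0, 'qpos': array([ 6.52019476e+01,  1.83511670e+01,  8.97060159e+01, -2.71314248e-03,
        7.20439202e+01, -1.14553473e+00]), 'qvel': array([-0.00662813, -0.07014981, -0.09547661,  0.03085708, -0.06421122,
       -0.0902216 ]), 'effort': array([ 5.28198452e-04, -4.12476397e+01, -2.31972742e+01,  7.26270187e-02,
        4.58250800e-02, -1.48608497e-04]), 'ee_pos': array([230.4871917 , 526.24806341, 221.12766878]), 'ee_rot': array([ -89.68402352,   89.89886403, -113.33570252]), 'force': array([ 0.10550762, -0.46331496, -0.39383818]), 'torque': array([ 0.00719318, -0.00687917, -0.00498132]), 'gripper_width': 91.22863293048273}
side {'K': array([[416.73656244,   0.        , 273.4657966 ],
       [  0.        , 416.73656244, 213.08022428],
       [  0.        ,   0.        ,   1.        ]]), 'camera_from_world': array([[ 9.96587583e-01, -8.23343125e-02,  5.85230023e-03,
        -5.33065703e+02],
       [ 4.54760948e-02,  6.06852511e-01,  7.93512416e-01,
        -1.52478125e+02],
       [-6.88847823e-02, -7.90538481e-01,  6.08525921e-01,
        -1.13872319e+03],
     
[... 1187 characters left out ...]
'point': [338.2, 258.6, 12.8], 'p': 0.53}, {'point': [612.3, 66.4, 123.6], 'p': 0.38}, {'point': [496.1, -356.8, 32.7], 'p': 0.25}, {'point': [701.6, -376.1, 16.3], 'p': 0.25}]
top block [{'point': [497.2, -357.9, 32.6], 'p': 0.76}]
top short_block [{'point': [521.7, -228.3, 31.2], 'p': 0.6}, {'point': [700.9, -380.4, 16.9], 'p': 0.51}]
top lock_tip [{'point': [543.0, -38.7, 121.8], 'p': 0.51}]
top handle_grip [{'point': [620.5, 300.0, 196.9], 'p': 0.61}]
side block [{'point': [495.9, -373.1, 28.6], 'p': 0.57}, {'point': [535.9, 67.6, 63.4], 'p': 0.44}]
side lock_tip [{'point': [541.1, -44.1, 105.3], 'p': 0.71}]
side handle_grip [{'point': [623.2, 295.2, 177.0], 'p': 0.59}]
top bridge []
0.6
```

View pics/top0.png

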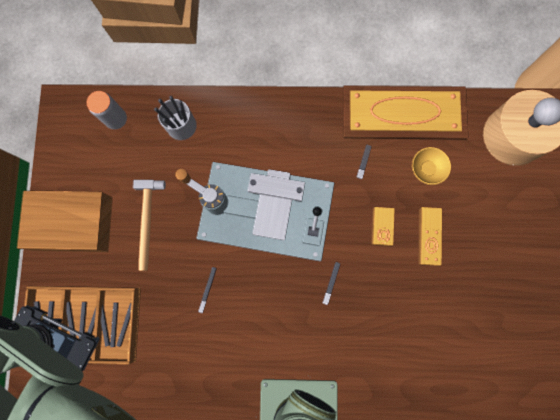

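View pics/side0.png

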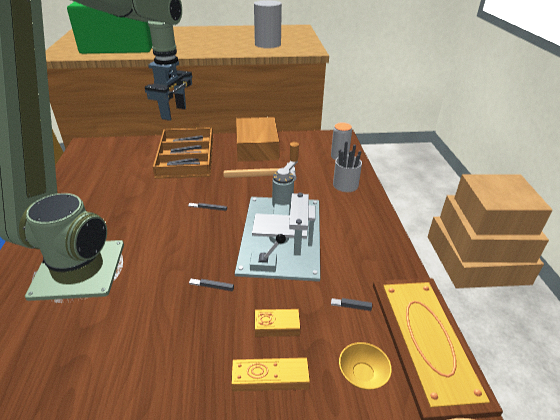

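View pics/wrist0.png

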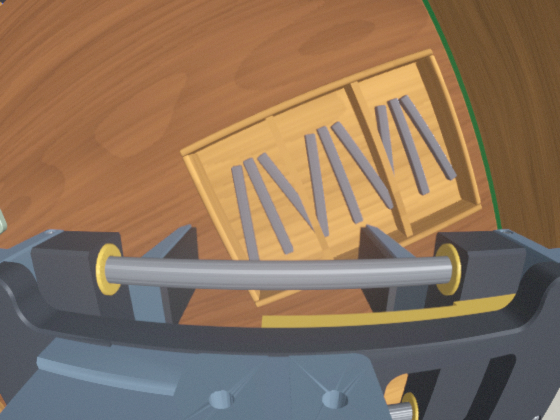

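The top view shows the jack at about (268,212), yawed slightly clockwise. The lock knob is at (317,211) and the crank handle at (181,174). The long block is at (430,236) with its plain end up, towards +x, and the short block is at (383,226). Next I'll fit poses from depth.

```bash
cat > fit.py <<'E'
from h import *
def rect(P,m,name):
    pts=P[m][:,:2].astype(np.float32)
    (c,s,a)=cv2.minAreaRect(pts); print(name,len(pts),np.round(c,1),np.round(s,1),round(a,2),'z med',round(float(np.median(P[m][:,2])),1)); return c,s,a
E
python3 - <<'E'
from fit import *
for cam in ['top','side']:
    d=np.load(cam+'0.npy'); P=world(cam,d); X,Y,Z=P[...,0],P[...,1],P[...,2]
    ok=d>0
    reg=ok&(X>420)&(X<720)&(Y>-120)&(Y<330)
    def comp(m):
        m=cv2.morphologyEx(m.astype(np.uint8),cv2.MORPH_OPEN,np.ones((2,2),np.uint8))
        n,l,st,_=cv2.connectedComponentsWithStats(m); i=1+np.argmax(st[1:,4]); return l==i
    rect(P,comp(reg&(abs(Z-124)<6)),cam+' bridge')
    rect(P,comp(reg&(abs(Z-62)<7)),cam+' platform')
    rect(P,comp(reg&(abs(Z-12)<5)),cam+' base')
    b=ok&(X>400)&(X<600)&(Y<-290)&(Y>-430)&(Z>20)&(Z<45); rect(P,comp(b),cam+' block')
    b=ok&(X>450)&(X<600)&(Y<-190)&(Y>-280)&(Z>20)&(Z<45); rect(P,comp(b),cam+' short')
    h=reg&(Y>200)&(Z>165)&(Z<215); print('handle',np.median(P[h],0),P[h].min(0),P[h].max(0),h.sum())
    h=reg&(Y<0)&(Z>95)&(Z<125); h&=(X<590); print('knob',np.median(P[h],0),P[h].min(0),P[h].max(0),h.sum())
    t=ok&(abs(X-450)<60)&(abs(Y)<60)&(Z<20); print('table',np.median(Z[t]))
im=np.load('topim0.npy'); save('topz.png',cv2.resize(im[140:290,150:460],None,fx=2.5,fy=2.5,interpolation=cv2.INTER_CUBIC))
E
```

```text
top bridge 981 [503.7  77.8] [146.6 300.5] 84.31 z med 124.1
top platform 1271 [471.7  78.5] [253.3 109.3] 1.87 z med 64.4
top base 3979 [521.2 106.5] [360.  316.9] 80.92 z med 12.2
top block 1201 [ 466.4 -190.4] [164.  454.7] 9.79 z med 29.6
top short 753 [ 437.7 -148.2] [109.7 365.7] 45.11 z med 29.8
handle [620.95616783 301.3712628  199.77626754] [609.93862437 290.17369284 165.59807459] [636.34698751 317.63162505 208.300316  ] 140
knob [547.74430013 -38.64473731 119.46961051] [534.62131911 -52.01321312  96.08289239] [561.52747996 -28.2314912  124.55839259] 72
table 8.705137714793409
side bridge 579 [ 547.4 -271.2] [1172.8   51.8] 78.89 z med 122.3
side platform 791 [ 516.6 -364.6] [978.5 115.5] 86.96 z med 62.4
side base 3199 [ 506.7 -285.2] [1132.9  229.5] 80.69 z med 10.3
side block 2018 [ 488.7 -585.7] [534.1 162.3] 86.87 z med 29.3
side short 956 [ 512.4 -521.9] [663.9 105.8] 87.01 z med 29.0
handle [621.88929416 291.61673512 186.22938372] [609.16373142 283.70115105 165.32843111] [636.21211391 310.67025935 204.1517956 ] 110
knob [551.42556042 -47.05476318 116.61184452] [534.64269496 -57.77884436  96.99158363] [588.88704764  -0.70304433 124.77904637] 116
table 8.466388007028286
```

View pics/topz.png

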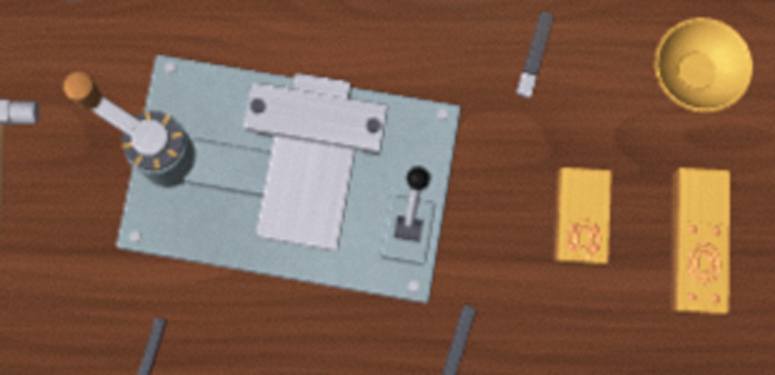

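```bash
cat >> fit.py <<'E'
def comp(m):
    m0=m; m=cv2.morphologyEx(m.astype(np.uint8),cv2.MORPH_OPEN,np.ones((3,3),np.uint8))
    n,l,st,_=cv2.connectedComponentsWithStats(m); i=1+np.argmax(st[1:,4]); return (l==i)&m0
def run(d,cam):
    P=world(cam,d); X,Y,Z=P[...,0],P[...,1],P[...,2]
    ok=d>0
    reg=ok&(X>420)&(X<720)&(Y>-120)&(Y<330)
    rect(P,comp(reg&(abs(Z-124)<6)),cam+' bridge')
    rect(P,comp(reg&(abs(Z-62)<7)),cam+' platform')
    rect(P,comp(reg&(abs(Z-12)<5)),cam+' base')
    b=ok&(X>400)&(X<600)&(Y<-290)&(Y>-430)&(Z>20)&(Z<45); rect(P,comp(b),cam+' block')
    b=ok&(X>450)&(X<600)&(Y<-190)&(Y>-280)&(Z>20)&(Z<45); rect(P,comp(b),cam+' short')
E
python3 - <<'E'
from fit import *
for cam in ['top','side']:
    run(np.load(cam+'0.npy'),cam)
E
```

```text
top bridge 965 [612.2  69.4] [144.8  51.5] 81.01 z med 124.3
top platform 1231 [539.7  81.7] [ 90.3 113.1] 80.84 z med 64.5
top base 3635 [567.  103.1] [360.3 230.2] 80.93 z med 12.3
top block 1201 [ 498.8 -360. ] [ 57.3 160.2] 87.31 z med 29.6
top short 751 [ 524.6 -227.3] [ 56.6 105. ] 89.42 z med 30.0
side bridge 570 [610.8  64.4] [147.   49.8] 80.72 z med 122.5
side platform 787 [541.9  76.1] [ 93.2 118.7] 81.18 z med 62.4
side base 3065 [565.3  96.3] [361.7 229.2] 80.89 z med 10.4
side block 1996 [ 497.3 -364.5] [ 58.9 159.7] 87.53 z med 29.4
side short 946 [ 523.6 -234. ] [ 59.4 103.1] 86.56 z med 29.1
```

```bash
cat >> h.py <<'E'
def Rt(s): return R.from_euler('xyz',s['ee_rot'],degrees=True).as_matrix()
def Rdown(ydir_deg):
    a=np.radians(ydir_deg); x=np.array([0,0,-1.]); y=np.array([np.cos(a),np.sin(a),0]); return np.stack([x,y,np.cross(x,y)],1)
def rel(targets,ydir=None,s=None):
    s=s or env.state(); M=Rt(s); p=np.array(s['ee_pos'])
    for t in targets: print('slide cm',np.round(M.T@(np.array(t)-p)/10,2))
    if ydir is not None:
        o=[R.from_matrix(M.T@Rdown(ydir+k)).as_rotvec() for k in (0,180)]
        print('turn opts',np.round(o[0],3),np.round(o[1],3))
def st():
    s=env.state(); M=Rt(s); print('t',round(s['time_s'],2),'p',np.round(s['ee_pos'],1),'xax',np.round(M[:,0],3),'ydir',np.round(np.degrees(np.arctan2(M[1,1],M[0,1])),2),'F',np.round(s['force'],1),'T',np.round(s['torque'],2),'w',round(s['gripper_width'],1),'q',np.round(s['qpos'],0)); return s
def wristworld(s,d):
    c=env.calibration('wrist'); K=np.array(c['K']); T=np.array(c['T_tool_cam'])
    v,u=np.mgrid[0:d.shape[0],0:d.shape[1]]; a=(u-K[0,2])/K[0,0]; b=(v-K[1,2])/K[1,1]; th=np.hypot(a,b)+1e-12
    k=np.tan(np.minimum(th,1.5))/th*d
    P=np.stack([a*k,-b*k,-d],-1)@T[:3,:3].T+T[:3,3]
    return P@Rt(s).T+np.array(s['ee_pos'])
E
python3 - <<'E'
from h import *
st()
# knob TCP above: world
O=np.array([557,75.6]);a=np.radians(-9.1);ux=np.array([np.cos(a),np.sin(a)]);uy=np.array([-ux[1],ux[0]])
k=O+9*ux-118*uy; print(k)
rel([[k[0]-80,k[1]+40,260]],80.9)
E
```

```text
t 0.6 p [230.7 526.7 222. ] xax [ 0.  0. -1.] ydir 66.35 F [ 0.2 -0.2 -0.5] T [ 0.02  0.01 -0.02] w 91.0 q [65. 18. 90.  0. 72. -1.]
[547.22407232 -42.3382518 ]
slide cm [ -3.81 -38.97  42.89]
turn opts [-0.254  0.    -0.   ] [ 2.888 -0.    -0.   ]
```

Request:
arm_command(slide=[[-3.8,-39,42.9],[-3.8,-39,42.9],[-3.8,-39,42.9],[-3.8,-39,42.9],[-3.8,-39,42.9],[-3.8,-39,42.9],[-3.8,-39,42.9],[-3.8,-39,42.9],[-3.8,-39,42.9],[-3.8,-39,42.9],[-3.8,-39,42.9],[-3.8,-39,42.9],[-3.8,-39,42.9],[-3.8,-39,42.9],[-3.8,-39,42.9],[-3.8,-39,42.9],[-3.8,-39,42.9],[-3.8,-39,42.9],[-3.8,-39,42.9],[-3.8,-39,42.9]], turn=[[-0.254,0,0],[-0.254,0,0],[-0.254,0,0],[-0.254,0,0],[-0.254,0,0],[-0.254,0,0],[-0.254,0,0],[-0.254,0,0],[-0.254,0,0],[-0.254,0,0],[-0.254,0,0],[-0.254,0,0],[-0.254,0,0],[-0.254,0,0],[-0.254,0,0],[-0.254,0,0],[-0.254,0,0],[-0.254,0,0],[-0.254,0,0],[-0.254,0,0]], grip=[90,90,90,90,90,90,90,90,90,90,90,90,90,90,90,90,90,90,90,90], newtons=10)

```text
time_s: 2.27
ee_pos: [466.8, -1.4, 260.0]
ee_rot: [78.1, 90.0, 69.2]
force: [-0.1, -0.1, -0.4]
gripper_width: 58.6
```

```bash
python3 - <<'E'
from fit import *
s=st(); im,d=env.grab_frame('wrist'); save('w1.png',im); np.save('w1.npy',d)
P=wristworld(s,d); X,Y,Z=P[...,0],P[...,1],P[...,2]; ok=d>0
reg=ok&(X>400)&(X<720)&(Y>-140)&(Y<330)
for n,z,t in [('bridge',124,6),('plat',64,6),('base',12,4)]:
    try: rect(P,comp(reg&(abs(Z-z)<t)),n)
    except Exception as e: print(n,e)
h=reg&(Y<-10)&(Y>-80)&(X<590)&(Z>98)&(Z<135); print('knob',np.median(P[h],0),P[h].min(0),P[h].max(0),h.sum())
E
```

```text
t 2.27 p [466.8  -1.4 260. ] xax [ 0.  0. -1.] ydir 81.03 F [-0.1 -0.1 -0.4] T [0.03 0.03 0.02] w 58.6 q [ -2.   7.  99.   0.  74. -83.]
bridge 467 [583.8  21.5] [46.5 13. ] 80.3 z med 123.2
plat 3504 [520.3  81.4] [90.  77.3] 81.27 z med 63.7
base 13664 [517.2 107.8] [360.  132.8] 81.05 z med 11.4
knob [552.87271879 -42.4217195  121.85543539] [548.32352836 -53.25656366 116.00277761] [559.72568779 -32.41021776 124.99202703] 98
```

View pics/w1.png

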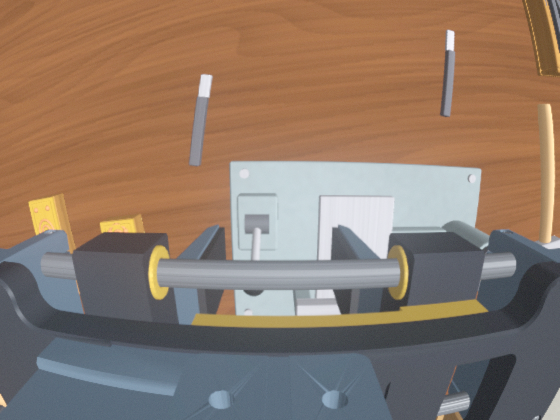

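```bash
cat >> h.py <<'E'
O=np.array([556.5,75.6]);_a=np.radians(-9.0);ux=np.array([np.cos(_a),np.sin(_a)]);uy=np.array([-ux[1],ux[0]])
def J(x,y,z): p=O+x*ux+y*uy; return [p[0],p[1],z]
def toJ(p): d=np.array(p[:2])-O; return np.round([d@ux,d@uy,p[2]],1)
E
python3 - <<'E'
from h import *
print(toJ([547.7,-41,0]))
rel([J(10,-118,150),J(10,-118,101)],81)
# arc relative to grasped pose
for phi in [1.12,.9,.7,.5,.3,.1,-.03]:
    print(phi, np.round([-35+90*np.sin(phi-.6), 34+90*np.cos(phi-.6)],1))
E
```

```text
[   9.5 -116.5    0. ]
slide cm [11.   -2.78  8.64]
slide cm [15.9  -2.78  8.64]
turn opts [ 0.  0. -0.] [-3.141  0.     0.   ]
1.12 [  9.7 112.1]
0.9 [ -8.4 120. ]
0.7 [-26.  123.6]
0.5 [-44.  123.6]
0.3 [-61.6 120. ]
0.1 [-78.1 113. ]
-0.03 [-88.  106.7]
```

Request:
arm_command(slide=[[11,-2.8,8.6],[11,-2.8,8.6],[11,-2.8,8.6],[11,-2.8,8.6],[11,-2.8,8.6],[13.5,-2.8,8.6],[15.9,-2.8,8.6],[15.9,-2.8,8.6],[15.9,-2.8,8.6],[15.9,-2.8,8.6],[15.9,-2.8,8.6],[15.9,-2.8,8.6],[15.9,-2.8,8.6]], turn=[[0,0,0],[0,0,0],[0,0,0],[0,0,0],[0,0,0],[0,0,0],[0,0,0],[0,0,0],[0,0,0],[0,0,0],[0,0,0],[0,0,0],[0,0,0]], grip=[125,125,125,125,125,125,125,125,200,200,200,200,200], newtons=12)

```text
time_s: 3.4
ee_pos: [549.3, -41.3, 103.1]
ee_rot: [52.2, 89.6, 43.0]
force: [1.4, 8.7, -0.3]
gripper_width: 24.8
```

```bash
python3 - <<'E'
from h import *
s=st(); print(toJ(s['ee_pos']))
E
```

```text
t 3.4 p [549.3 -41.3 103.1] xax [ 0.005  0.005 -1.   ] ydir 80.8 F [ 1.4  8.7 -0.3] T [ 1.52 -0.29  0.02] w 24.8 q [ -6.  22. 103.   0.  55. -87.]
[  11.2 -116.6  103.1]
```

Request:
arm_command(slide=[[-0.4,0.1,-0.9],[-0.8,0.1,-1.8],[-1.0,0.1,-2.7],[-1.15,0.1,-3.6],[-1.2,0.1,-4.5],[-1.15,0.1,-5.4],[-1.0,0.1,-6.3],[-0.8,0.1,-7.1],[-0.5,0.1,-8.0],[-0.1,0.1,-8.8],[0.15,0.1,-9.3],[0.15,0.1,-9.3],[0.15,0.1,-9.3]], turn=[[0,0,0],[0,0,0],[0,0,0],[0,0,0],[0,0,0],[0,0,0],[0,0,0],[0,0,0],[0,0,0],[0,0,0],[0,0,0],[0,0,0],[0,0,0]], grip=[200,200,200,200,200,200,200,200,200,200,200,200,200])

```text
time_s: 4.48
ee_pos: [456.5, -26.3, 101.0]
ee_rot: [59.3, 89.7, 50.1]
force: [0.3, 7.4, 1.8]
gripper_width: 25.0
```

```bash
python3 - <<'E'
from h import *
s=st(); print(toJ(s['ee_pos']))
E
```

```text
t 4.48 p [456.5 -26.3 101. ] xax [ 0.003  0.003 -1.   ] ydir 80.82 F [0.3 7.4 1.8] T [1.28 0.02 0.  ] w 25.0 q [ -5.  15. 115.   0.  50. -86.]
[ -82.9 -116.3  101. ]
```

```bash
python3 - <<'E'
from h import *
s=st(); rel([[515,-362,230]],87.4)
E
```

```text
t 4.48 p [456.5 -26.3 101. ] xax [ 0.003  0.003 -1.   ] ydir 80.82 F [0.3 7.4 1.8] T [1.28 0.02 0.  ] w 25.0 q [ -5.  15. 115.   0.  50. -86.]
slide cm [-13.   -32.15  11.16]
turn opts [-0.115  0.002 -0.004] [ 3.027 -0.006 -0.004]
```

Request:
arm_command(slide=[[0,0,0],[0,0,0],[0,0,0],[-4,0,0],[-8,0,0],[-12,0,0],[-13,-4,1.5],[-13,-32.1,11.2],[-13,-32.1,11.2],[-13,-32.1,11.2],[-13,-32.1,11.2],[-13,-32.1,11.2],[-13,-32.1,11.2],[-13,-32.1,11.2],[-13,-32.1,11.2],[-13,-32.1,11.2],[-13,-32.1,11.2],[-13,-32.1,11.2]], turn=[[0,0,0],[0,0,0],[0,0,0],[0,0,0],[0,0,0],[0,0,0],[-0.115,0,0],[-0.115,0,0],[-0.115,0,0],[-0.115,0,0],[-0.115,0,0],[-0.115,0,0],[-0.115,0,0],[-0.115,0,0],[-0.115,0,0],[-0.115,0,0],[-0.115,0,0],[-0.115,0,0]], grip=[125,125,125,125,125,125,0,0,0,0,0,0,0,0,0,0,0,0])

```text
time_s: 5.98
ee_pos: [515.5, -361.5, 229.5]
ee_rot: [114.9, 89.9, 112.4]
force: [0.0, 0.5, 0.2]
gripper_width: 91.2
```

```bash
python3 - <<'E'
from fit import *
s=st(); im,d=env.grab_frame('wrist'); save('w2.png',im); np.save('w2.npy',d)
P=wristworld(s,d); X,Y,Z=P[...,0],P[...,1],P[...,2]; ok=d>0
b=ok&(X>380)&(X<600)&(Y<-290)&(Y>-430)&(Z>20)&(Z<45); rect(P,comp(b),'block')
im,d=env.grab_frame('top'); save('t2.png',im); run(d,'top')
E
```

```text
t 5.98 p [ 515.5 -361.5  229.5] xax [-0.     0.001 -1.   ] ydir 87.53 F [0.  0.5 0.2] T [ 0.03  0.01 -0.02] w 91.2 q [ -36.   23.   81.    0.   76. -124.]
block 6715 [ 497.4 -363.5] [ 56.3 159. ] 87.06 z med 29.6
top bridge 953 [612.3  69.9] [145.9  50.9] 80.78 z med 124.4
top platform 1234 [539.6  81.5] [ 89.7 113.4] 80.91 z med 64.6
top base 3680 [566.7 102.7] [359.5 230.3] 80.94 z med 12.1
top block 906 [ 498.5 -360. ] [ 57.2 158.9] 87.74 z med 29.8
top short 756 [ 524.3 -228. ] [ 55.3 104.3] 87.33 z med 30.0
```

View pics/w2.png

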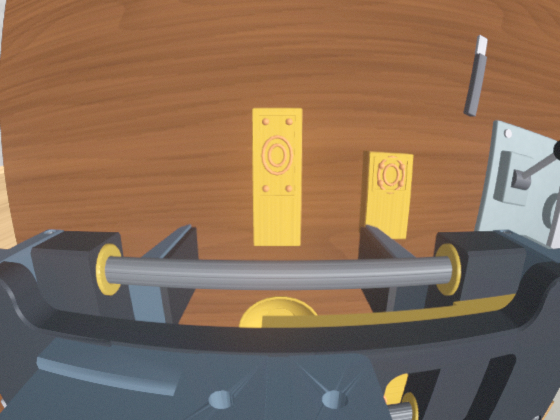

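View pics/t2.png

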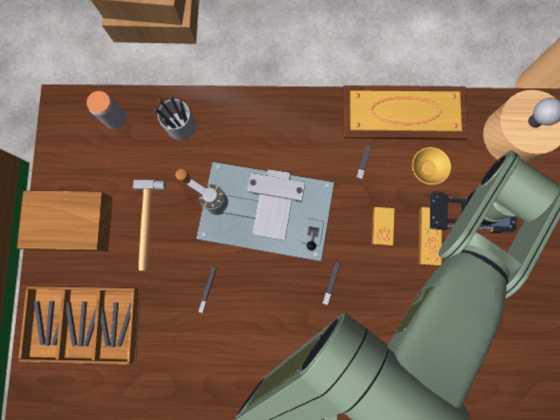

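```bash
python3 - <<'E'
from h import *
rel([[491.4,-363.2,60],[491.4,-363.2,12.5]],87.3)
E
```

```text
slide cm [16.99 -0.31 -2.43]
slide cm [21.74 -0.31 -2.43]
turn opts [ 0.005  0.    -0.   ] [-3.137e+00  1.000e-03  0.000e+00]
```

Request:
arm_command(slide=[[4,-0.3,-2.4],[8,-0.3,-2.4],[12,-0.3,-2.4],[16,-0.3,-2.4],[19,-0.3,-2.4],[21.5,-0.3,-2.4],[21.7,-0.3,-2.4],[21.7,-0.3,-2.4],[21.7,-0.3,-2.4],[21.7,-0.3,-2.4],[21.7,-0.3,-2.4],[21.7,-0.3,-2.4],[21.7,-0.3,-2.4],[21.7,-0.3,-2.4]], turn=[[0.004,0,0],[0.004,0,0],[0.004,0,0],[0.004,0,0],[0.004,0,0],[0.004,0,0],[0.004,0,0],[0.004,0,0],[0.004,0,0],[0.004,0,0],[0.004,0,0],[0.004,0,0],[0.004,0,0],[0.004,0,0]], grip=[0,0,0,0,0,0,0,0,255,255,255,255,255,255], newtons=45)

```text
time_s: 7.25
ee_pos: [491.9, -363.3, 13.2]
ee_rot: [85.1, 89.8, 82.3]
force: [1.0, 5.7, 5.7]
gripper_width: 55.6
```

```bash
python3 - <<'E'
from h import *
s=st()
E
```

```text
t 7.25 p [ 491.9 -363.3   13.2] xax [ 0.     0.003 -1.   ] ydir 87.19 F [1.  5.7 5.7] T [ 1.19 -0.22  0.13] w 55.6 q [ -38.   33.   99.    0.   48. -125.]
```

```bash
python3 - <<'E'
from h import *
rel([[491.9,-363.3,175],J(-68,0,170),J(-68,0,84)],81)
E
```

```text
slide cm [-1.618e+01  4.000e-02  1.000e-02]
slide cm [-15.55  44.93  -2.45]
slide cm [-6.95 44.91 -2.45]
turn opts [ 0.108  0.    -0.003] [-3.034  0.005  0.   ]
```

Request:
arm_command(slide=[[-2,0,0],[-5,0,0],[-9,0,0],[-13,0,0],[-16,0,0],[-16,2,0],[-16,5,-0.3],[-15.6,9,-0.5],[-15.6,13,-0.7],[-15.6,17,-1],[-15.6,21,-1.2],[-15.6,25,-1.4],[-15.6,29,-1.6],[-15.6,33,-1.8],[-15.6,37,-2],[-15.6,41,-2.2],[-15.6,44,-2.4],[-15.6,44.9,-2.4],[-15.6,44.9,-2.4],[-15.6,44.9,-2.4]], turn=[[0,0,0],[0,0,0],[0,0,0],[0,0,0],[0,0,0],[0.02,0,0],[0.04,0,0],[0.06,0,0],[0.08,0,0],[0.1,0,0],[0.108,0,0],[0.108,0,0],[0.108,0,0],[0.108,0,0],[0.108,0,0],[0.108,0,0],[0.108,0,0],[0.108,0,0],[0.108,0,0],[0.108,0,0]], grip=[255,255,255,255,255,255,255,255,255,255,255,255,255,255,255,255,255,255,255,255])

```text
time_s: 8.92
ee_pos: [488.2, 84.5, 167.4]
ee_rot: [-142.7, 89.8, -151.5]
force: [-0.5, -0.6, -7.5]
gripper_width: 55.7
```

```bash
python3 - <<'E'
from fit import *
s=st(); print(toJ(s['ee_pos'])); im,d=env.grab_frame('wrist'); save('w3.png',im); np.save('w3.npy',d)
P=wristworld(s,d); M=Rt(s); 
Q=(P-s['ee_pos'])@M  # tool coords
m=(d>0)&(abs(Q[...,1])<34)&(abs(Q[...,0])<40)&(Q[...,2]<-20)&(Q[...,2]>-110)
q=Q[comp(m)]; print('block rear (tool):',q.min(0),q.max(0)); 
for z in (-75,-60,-45,-30): 
    k=q[abs(q[:,2]-z)<6]; print(z,len(k), np.median(k[:,0]) if len(k) else '', k[:,1].min() if len(k) else '',k[:,1].max() if len(k) else '')
rel([J(-68,0,84)],81)
im,d=env.grab_frame('side'); save('s3.png',cv2.resize(im[150:320,180:380],None,fx=3,fy=3))
E
```

```text
t 8.92 p [488.2  84.5 167.4] xax [-0.003 -0.001 -1.   ] ydir 81.16 F [-0.5 -0.6 -7.5] T [-0.02  0.05 -0.05] w 55.7 q [  9.  14. 105.  -0.  62. -73.]
[-68.8  -1.8 167.4]
block rear (tool): [-21.61208304 -29.86088855 -74.59067504] [-10.11144849  26.66150803 -20.00388648]
-75 1366 -16.165695055187207 -28.608965038096688 25.273756539128563
-60 3203 -16.629705318459898 -29.532300107620202 26.46031086982855
-45 3093 -16.498379073224008 -29.82692397436761 26.456129201811212
-30 2938 -16.82960070236204 -29.69335039671353 26.661508028066738
slide cm [8.36 0.25 0.07]
turn opts [ 0.001 -0.002  0.002] [-3.14e+00 -2.00e-03 -3.00e-03]
```

View pics/w3.png

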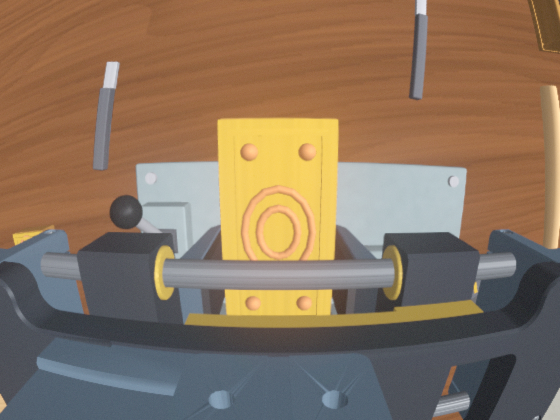

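View pics/s3.png

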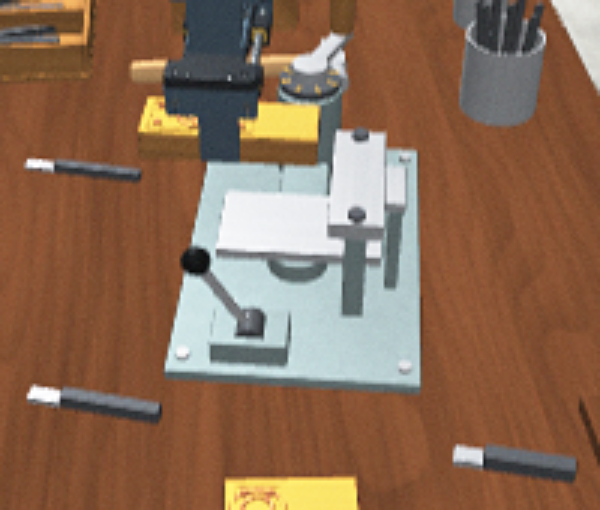

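Request:
arm_command(slide=[[3,0.2,0],[6,0.2,0],[7.8,0.2,0],[8.4,0.2,0],[8.4,0.2,0],[8.4,0.2,1.5],[8.4,0.2,3],[8.4,0.2,4.5],[8.4,0.2,5.5],[8.4,0.2,6],[8.4,0.2,6.3],[8.4,0.2,6.3]], turn=[[0,0,0],[0,0,0],[0,0,0],[0,0,0],[0,0,0],[0,0,0],[0,0,0],[0,0,0],[0,0,0],[0,0,0],[0,0,0],[0,0,0]], grip=[255,255,255,255,255,255,255,255,255,255,255,255])

```text
time_s: 10.02
ee_pos: [552.1, 76.8, 84.8]
ee_rot: [31.0, 90.0, 22.0]
force: [0.2, 0.2, -6.8]
gripper_width: 55.8
```

```bash
python3 - <<'E'
from fit import *
s=st(); print(toJ(s['ee_pos'])); im,d=env.grab_frame('wrist'); save('w4.png',im)
P=wristworld(s,d); X,Y,Z=P[...,0],P[...,1],P[...,2]
m=(d>0)&(X>450)&(X<570)&(Y>30)&(Y<140)&(Z>90)&(Z<125); rect(P,comp(m),'block rear part')
m=(d>0)&(X>440)&(X<570)&(Y>10)&(Y<160)&(Z>58)&(Z<70); 
m=comp(m);rect(P,m,'plat')
im,d=env.grab_frame('side'); save('s4.png',cv2.resize(im[150:320,180:380],None,fx=3,fy=3))
E
```

```text
t 10.02 p [552.1  76.8  84.8] xax [ 0.  0. -1.] ydir 81.05 F [ 0.2  0.2 -6.8] T [-0.02  0.07 -0.01] w 55.8 q [  7.  24. 103.   0.  53. -74.]
[-4.6  0.5 84.8]
block rear part 18097 [511.9  82.2] [78.6 69.6] 79.09 z med 101.5
plat 2006 [519.2 120.9] [13.  61.9] 81.4 z med 63.6
```

View pics/w4.png

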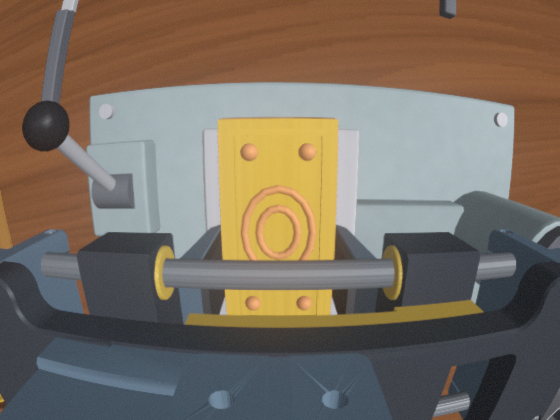

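View pics/s4.png

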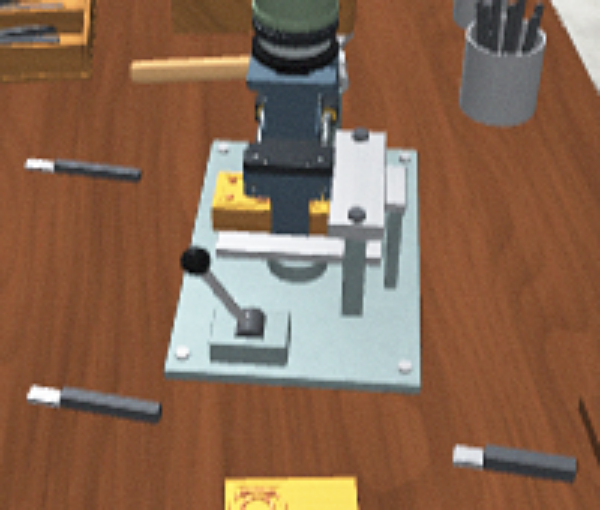

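Request:
arm_command(slide=[[0,0,0.2],[0.3,0,0.2],[0.55,0,0.2],[0.7,0,0.2],[0.75,0,0.2],[0.75,0,0.2],[0.75,0,0.2]], turn=[[0,0,0],[0,0,0],[0,0,0],[0,0,0],[0,0,0],[0,0,0],[0,0,0]], grip=[255,255,255,255,255,255,255])

```text
time_s: 10.7
ee_pos: [553.3, 76.8, 77.4]
ee_rot: [167.6, 90.0, 158.6]
force: [-2.8, 1.2, 2.1]
gripper_width: 55.6
```

```bash
python3 - <<'E'
from fit import *
s=st(); print(toJ(s['ee_pos']))
E
```

```text
t 10.7 p [553.3  76.8  77.4] xax [-0.001  0.    -1.   ] ydir 81.07 F [-2.8  1.2  2.1] T [0.15 0.64 0.02] w 55.6 q [  7.  24. 103.   0.  52. -74.]
[-3.4  0.7 77.4]
```

Request:
arm_command(slide=[[0,0,0],[0,0,0],[0,0,0],[0,0,0],[0,0,0],[0,0,0],[-2,0,-0.5],[-5,0,-1],[-9,0,-2],[-13,0,-4],[-15,0,-6],[-15,0,-6]], turn=[[0,0,0],[0,0,0],[0,0,0],[0,0,0],[0,0,0],[0,0,0],[0,0,0],[0,0,0],[0,0,0],[0,0,0],[0,0,0],[0,0,0]], grip=[0,0,0,0,0,0,0,0,0,0,0,0])

```text
time_s: 11.7
ee_pos: [494.2, 86.8, 232.6]
ee_rot: [21.5, 89.5, 12.7]
force: [-0.3, 0.6, 0.2]
gripper_width: 91.2
```

```bash
python3 - <<'E'
from fit import *
s=st(); print(toJ(s['ee_pos'])); im,d=env.grab_frame('wrist'); save('w5.png',im)
P=wristworld(s,d); X,Y,Z=P[...,0],P[...,1],P[...,2]
m=(d>0)&(X>450)&(X<590)&(Y>30)&(Y<130)&(Z>85)&(Z<103); c,_,_=rect(P,comp(m),'block rear part'); print(toJ([*c,0]))
q=P[comp(m)]; jx=(q[:,:2]-O)@ux; jy=(q[:,:2]-O)@uy; print('x',jx.min(),jx.max(),'y',jy.min(),jy.max())
im,d=env.grab_frame('side'); save('s5.png',cv2.resize(im[120:320,180:380],None,fx=3,fy=3))
print(env.search_frame('side','handle_grip'))
im,d=env.grab_frame('top'); save('t5.png',im); print(env.search_frame('top','handle_grip'))
for cam in ['top','side']:
    im,d=env.grab_frame(cam)
    P=world(cam,d); X,Y,Z=P[...,0],P[...,1],P[...,2]
    h=(d>0)&(X>580)&(X<700)&(Y>250)&(Z>150)&(Z<215); print(cam,'handle',np.median(P[h],0),P[h].min(0),P[h].max(0),h.sum())
    h&=(Z>194);  print(cam,'top',P[h].mean(0),h.sum())
E
```

```text
t 11.7 p [494.2  86.8 232.6] xax [ 0.009  0.002 -1.   ] ydir 81.11 F [-0.3  0.6  0.2] T [ 0.03 -0.   -0.06] w 91.2 q [  9.  11.  98.   0.  70. -73.]
[-63.3   1.3 232.6]
block rear part 4063 [515.3  80.7] [56.1 73. ] 81.42 z med 94.1
[-41.5  -1.4   0. ]
x -77.99596096042437 -5.180757730566638 y -29.616430891831328 26.94229122807056
[{'point': [622.4, 294.4, 176.6], 'p': 0.55}]
[{'point': [620.8, 299.7, 196.7], 'p': 0.45}]
top handle [620.1138699  301.36547678 199.49272205] [609.49734234 289.51767201 152.42160566] [636.24855614 317.48073907 205.38587116] 155
top top [622.8260757  304.05373214 200.64928691] 104
side handle [ 661.40054896 1225.59912427  179.95433294] [609.73144464 283.21571706 150.37131723] [ 699.7847571  1509.88563356  213.49421474] 303
side top [641.70292828 710.90123018 200.58633057] 56
```

View pics/w5.png

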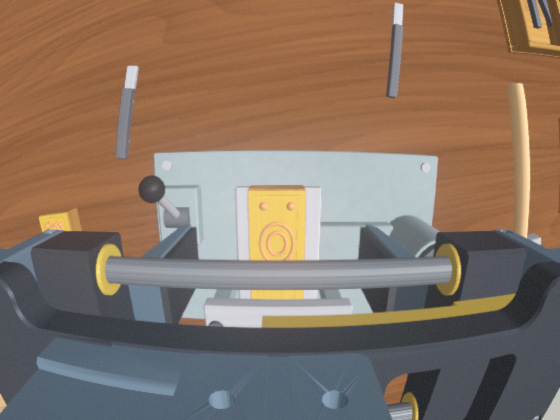

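View pics/s5.png

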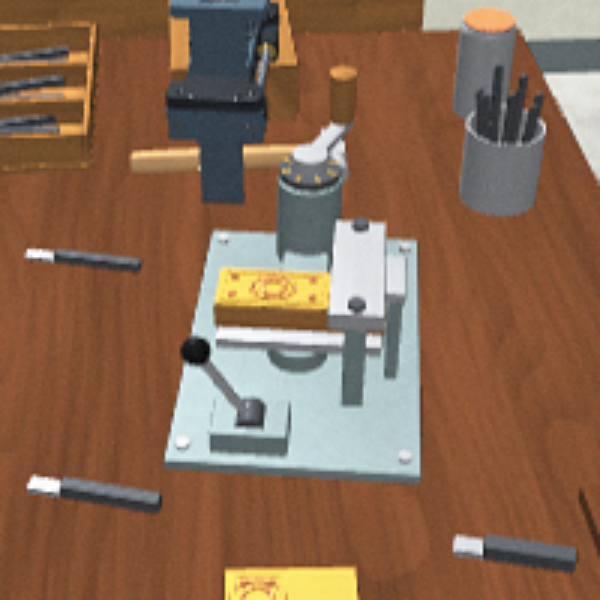

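View pics/t5.png

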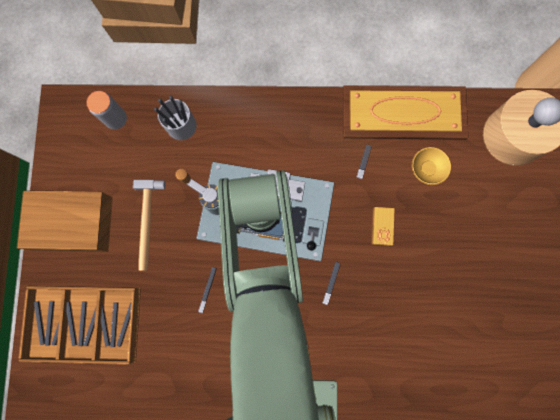

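```bash
python3 - <<'E'
from fit import *
s=env.state(); rel([[670,292,290]],81)
E
```

```text
slide cm [-6.53 23.09 14.12]
turn opts [ 0.001 -0.003  0.001] [-3.141e+00 -1.000e-03 -4.000e-03]
```

Request:
arm_command(slide=[[-6.5,2,1],[-6.5,23,14],[-6.5,23,14],[-6.5,23,14],[-6.5,23,14],[-6.5,23,14],[-6.5,23,14],[-6.5,23,14],[-6.5,23,14],[-6.5,23,14],[-6.5,23,14],[-6.5,23,14]], turn=[[0,0,0],[0,0,0],[0,0,0],[0,0,0],[0,0,0],[0,0,0],[0,0,0],[0,0,0],[0,0,0],[0,0,0],[0,0,0],[0,0,0]], grip=[0,0,0,0,0,0,0,0,0,0,0,0])

```text
time_s: 13.05
ee_pos: [667.8, 290.1, 292.5]
ee_rot: [-117.7, 90.0, -126.7]
force: [-0.0, -0.4, -0.4]
gripper_width: 91.5
```

```bash
python3 - <<'E'
from fit import *
s=st(); print(toJ(s['ee_pos'])); im,d=env.grab_frame('wrist'); save('w6.png',im); np.save('w6.npy',d); np.save('w6im.npy',im)
P=wristworld(s,d); X,Y,Z=P[...,0],P[...,1],P[...,2]
m=(d>0)&(X>560)&(X<700)&(Y>200)&(Y<360)&(Z>194)&(Z<212); m=comp(m); c,sz,a=rect(P,m,'handle top'); print(cv2.minEnclosingCircle(P[m][:,:2].astype(np.float32)))
m=(d>0)&(X>530)&(X<640)&(Y>190)&(Y<300)&(Z>116)&(Z<131); m=comp(m); rect(P,m,'disc'); print(cv2.minEnclosingCircle(P[m][:,:2].astype(np.float32)))
E
```

```text
t 13.05 p [667.8 290.1 292.5] xax [-0. -0. -1.] ydir 81.01 F [-0.  -0.4 -0.4] T [-0.03  0.05 -0.01] w 91.5 q [ 23.  32.  58.  -0.  90. -58.]
[ 76.4 229.3 292.5]
handle top 1043 [622.5 302.3] [28.6 27.9] 81.13 z med 199.7
((622.7069702148438, 302.1201477050781), 14.695444107055664)
disc 1481 [582.3 238. ] [60.7 63. ] 56.01 z med 124.4
((582.6405029296875, 238.87835693359375), 32.06377029418945)
```

View pics/w6.png

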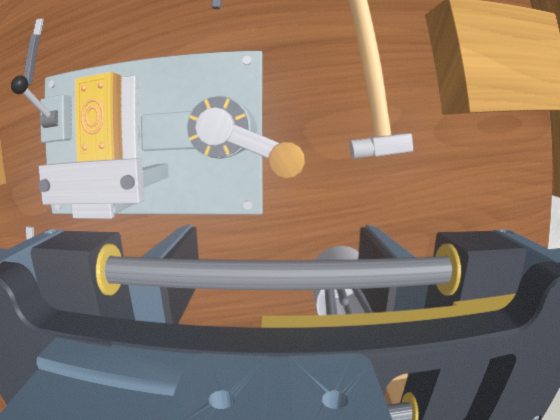

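```bash
python3 - <<'E'
from fit import *
rel([[622.5,302.2,240],[622.5,302.2,163]],81)
E
```

```text
slide cm [ 5.28  0.48 -4.67]
slide cm [12.98  0.48 -4.67]
turn opts [ 0.  0. -0.] [-3.142  0.     0.   ]
```

Request:
arm_command(slide=[[3,0.5,-4.7],[5,0.5,-4.7],[5,0.5,-4.7],[7,0.5,-4.7],[10,0.5,-4.7],[12.5,0.5,-4.7],[13,0.5,-4.7],[13,0.5,-4.7],[13,0.5,-4.7],[13,0.5,-4.7],[13,0.5,-4.7],[13,0.5,-4.7],[13,0.5,-4.7],[13,0.5,-4.7]], turn=[[0,0,0],[0,0,0],[0,0,0],[0,0,0],[0,0,0],[0,0,0],[0,0,0],[0,0,0],[0,0,0],[0,0,0],[0,0,0],[0,0,0],[0,0,0],[0,0,0]], grip=[0,0,0,0,0,0,0,0,200,200,200,200,200,200], newtons=40)

```text
time_s: 14.27
ee_pos: [622.9, 303.9, 162.6]
ee_rot: [38.0, 89.9, 29.1]
force: [-0.5, 0.3, -0.2]
gripper_width: 54.6
```

```bash
cat >> h.py <<'E'
AX=np.array([582.4,238.6])
def crank(s=None):
    s=s or env.state(); v=np.array(s['ee_pos'][:2])-AX; r=np.hypot(*v); th=np.arctan2(v[1],v[0]); er=v/r; et=np.array([er[1],-er[0]]) # clockwise tangent
    F=np.array(s['force'][:2]); print('t',round(s['time_s'],2),'r',round(r,1),'theta',round(th,3),'Ft',round(F@et,1),'Fr',round(F@er,1),'Fz',round(s['force'][2],1),'w',round(s['gripper_width'],1),'Tz',round(s['torque'][2],2)); return s,th
def arc(angs,r=75.2,th0=None):
    s,th=crank(); th=th if th0 is None else th0; M=Rt(s)
    # shifts relative to ideal position at current th
    out=[]
    for a in angs:
        d=r*np.array([np.cos(th-a)-np.cos(th),np.sin(th-a)-np.sin(th)])
        out.append(list(np.round(M.T@np.array([d[0],d[1],0])/10,1)+0))
    print(out)
E
python3 - <<'E'
from h import *
st();arc(np.arange(1,21)*0.08)
E
```

```text
t 14.27 p [622.9 303.9 162.6] xax [ 0.001  0.    -1.   ] ydir 81.07 F [-0.5  0.3 -0.2] T [ 0.03 -0.02  0.02] w 54.6 q [ 25.  31.  78.   0.  71. -56.]
t 14.27 r 76.8 theta 1.015 Ft -0.6 Fr -0.1 Fz -0.2 w 54.6 Tz 0.02
[[np.float64(0.0), np.float64(-0.3), np.float64(0.5)], [np.float64(0.0), np.float64(-0.6), np.float64(1.1)], [np.float64(0.0), np.float64(-0.9), np.float64(1.6)], [np.float64(0.0), np.float64(-1.3), np.float64(2.0)], [np.float64(0.0), np.float64(-1.7), np.float64(2.5)], [np.float64(0.0), np.float64(-2.1), np.float64(2.9)], [np.float64(0.0), np.float64(-2.6), np.float64(3.2)], [np.float64(0.0), np.float64(-3.1), np.float64(3.6)], [np.float64(0.0), np.float64(-3.7), np.float64(3.8)], [np.float64(0.0), np.float64(-4.2), np.float64(4.1)], [np.float64(0.0), np.float64(-4.8), np.float64(4.3)], [np.float64(0.0), np.float64(-5.4), np.float64(4.4)], [np.float64(0.0), np.float64(-5.9), np.float64(4.5)], [np.float64(0.0), np.float64(-6.5), np.float64(4.6)], [np.float64(0.0), np.float64(-7.1), np.float64(4.6)], [np.float64(0.0), np.float64(-7.7), np.float64(4.5)], [np.float64(0.0), np.float64(-8.3), np.float64(4.5)], [np.float64(0.0), np.float64(-8.9), np.float64(4.3)], [np.float64(0.0), np.float64(-9.5), np.float64(4.1)], [np.float64(0.0), np.float64(-10.1), np.float64(3.9)]]
```

Request:
arm_command(slide=[[0,-0.15,0],[0,-0.15,0],[0,-0.15,0],[0,-0.15,0],[0,-0.15,0]], turn=[[0,0,0],[0,0,0],[0,0,0],[0,0,0],[0,0,0]], grip=[230,230,230,230,230])

```text
time_s: 14.68
ee_pos: [622.9, 303.6, 162.1]
ee_rot: [77.1, 89.8, 68.2]
force: [0.8, 4.7, -0.4]
gripper_width: 27.2
```

```bash
python3 - <<'E'
from h import *
st();crank()
E
```

```text
t 14.68 p [622.9 303.6 162.1] xax [ 0.001  0.003 -1.   ] ydir 81.07 F [ 0.8  4.7 -0.4] T [ 0.66 -0.14  0.08] w 27.2 q [ 25.  31.  78.   0.  71. -56.]
t 14.68 r 76.6 theta 1.014 Ft -1.8 Fr 4.4 Fz -0.4 w 27.2 Tz 0.08
```

Request:
arm_command(slide=[[0,-0.2,0.5],[0,-0.5,1.1],[0,-0.8,1.6],[0,-1.2,2.0],[0,-1.6,2.5],[0,-2.0,2.9],[0,-2.5,3.2],[0,-3.0,3.6],[0,-3.6,3.8],[0,-4.1,4.1],[0,-4.7,4.3],[0,-5.3,4.4],[0,-5.8,4.5],[0,-6.4,4.6],[0,-7.0,4.6],[0,-7.6,4.5],[0,-8.2,4.5],[0,-8.8,4.3],[0,-9.4,4.1],[0,-10,3.9]], turn=[[0,0,0],[0,0,0],[0,0,0],[0,0,0],[0,0,0],[0,0,0],[0,0,0],[0,0,0],[0,0,0],[0,0,0],[0,0,0],[0,0,0],[0,0,0],[0,0,0],[0,0,0],[0,0,0],[0,0,0],[0,0,0],[0,0,0],[0,0,0]], grip=[230,230,230,230,230,230,230,230,230,230,230,230,230,230,230,230,230,230,230,230])

```text
time_s: 16.35
ee_pos: [644.9, 197.5, 161.9]
ee_rot: [130.4, 89.9, 121.4]
force: [-3.0, 7.3, -0.2]
gripper_width: 27.2
```

```bash
python3 - <<'E'
from fit import *
st();crank()
im,d=env.grab_frame('side'); save('s7.png',cv2.resize(im[120:320,180:380],None,fx=3,fy=3))
P=world('side',d); X,Y,Z=P[...,0],P[...,1],P[...,2]
m=(d>0)&(X>470)&(X<560)&(Y>30)&(Y<120)&(Z>80)&(Z<112); print('blk z',np.median(Z[m]))
E
```

```text
t 16.35 p [644.9 197.5 161.9] xax [-0.001  0.001 -1.   ] ydir 81.07 F [-3.   7.3 -0.2] T [ 1.33  0.5  -0.01] w 27.2 q [ 16.  29.  80.   0.  70. -65.]
t 16.35 r 74.8 theta -0.581 Ft -4.5 Fr -6.5 Fz -0.2 w 27.2 Tz -0.01
blk z 97.28568986241618
```

View pics/s7.png

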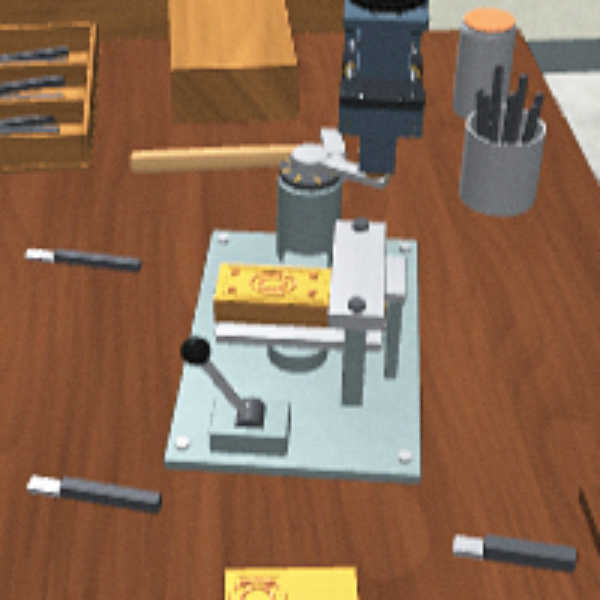

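```bash
cat >> h.py <<'E'
AX=np.array([583.0,240.0])
def arc2(angs,r=75.0,k=5.0):
    s,th=crank(); M=Rt(s); er=np.array([np.cos(th),np.sin(th)]); F=np.array(s['force'][:2])
    v=np.array(s['ee_pos'][:2])-AX
    cmd=v-er*(F@er)/k       # commanded, tangential lag ignored
    print('rad corr mm',round(-(F@er)/k,2))
    print([[float(x)+0 for x in np.round(M.T@np.array([*(r*np.array([np.cos(th-a),np.sin(th-a)])-cmd),0])/10,2)] for a in angs])
E
python3 - <<'E'
from h import *
arc2(np.arange(1,21)*0.08)
E
```

```text
t 16.4 r 75.1 theta -0.619 Ft -2.4 Fr -5.2 Fz 0.2 w 27.0 Tz 0.03
rad corr mm 1.05
[[0.0, -0.48, -0.39], [0.0, -0.98, -0.72], [0.0, -1.45, -1.09], [0.0, -1.89, -1.49], [0.0, -2.3, -1.93], [0.01, -2.67, -2.4], [0.01, -3.01, -2.9], [0.01, -3.3, -3.43], [0.01, -3.55, -3.97], [0.01, -3.75, -4.53], [0.01, -3.91, -5.11], [0.01, -4.02, -5.7], [0.01, -4.09, -6.3], [0.02, -4.11, -6.9], [0.02, -4.07, -7.5], [0.02, -4.0, -8.09], [0.02, -3.87, -8.68], [0.02, -3.7, -9.25], [0.02, -3.48, -9.81], [0.02, -3.22, -10.35]]
```

Request:
arm_command(slide=[[0,-0.5,-0.4],[0,-1,-0.7],[0,-1.45,-1.1],[0,-1.9,-1.5],[0,-2.3,-1.9],[0,-2.7,-2.4],[0,-3,-2.9],[0,-3.3,-3.4],[0,-3.55,-4],[0,-3.75,-4.5],[0,-3.9,-5.1],[0,-4,-5.7],[0,-4.1,-6.3],[0,-4.1,-6.9],[0,-4.1,-7.5],[0,-4,-8.1],[0,-3.9,-8.7],[0,-3.7,-9.25],[0,-3.5,-9.8],[0,-3.2,-10.35]], turn=[[0,0,0],[0,0,0],[0,0,0],[0,0,0],[0,0,0],[0,0,0],[0,0,0],[0,0,0],[0,0,0],[0,0,0],[0,0,0],[0,0,0],[0,0,0],[0,0,0],[0,0,0],[0,0,0],[0,0,0],[0,0,0],[0,0,0],[0,0,0]], grip=[230,230,230,230,230,230,230,230,230,230,230,230,230,230,230,230,230,230,230,230])

```text
time_s: 18.07
ee_pos: [537.0, 181.1, 161.9]
ee_rot: [-123.7, 89.8, -132.6]
force: [1.1, -4.5, 1.5]
gripper_width: 27.2
```

```bash
python3 - <<'E'
from fit import *
arc2(np.arange(1,11)*0.05); im,d=env.grab_frame('side'); save('s8.png',cv2.resize(im[120:320,180:380],None,fx=3,fy=3))
E
```

```text
t 18.07 r 74.7 theta -2.234 Ft -3.7 Fr 2.9 Fz 1.5 w 27.2 Tz -0.01
rad corr mm -0.58
[[0.0, 0.12, -0.36], [0.0, 0.32, -0.68], [0.0, 0.54, -0.98], [0.0, 0.78, -1.27], [0.0, 1.03, -1.55], [0.0, 1.3, -1.81], [0.0, 1.57, -2.07], [0.0, 1.86, -2.31], [0.0, 2.17, -2.53], [0.0, 2.48, -2.74]]
```

View pics/s8.png

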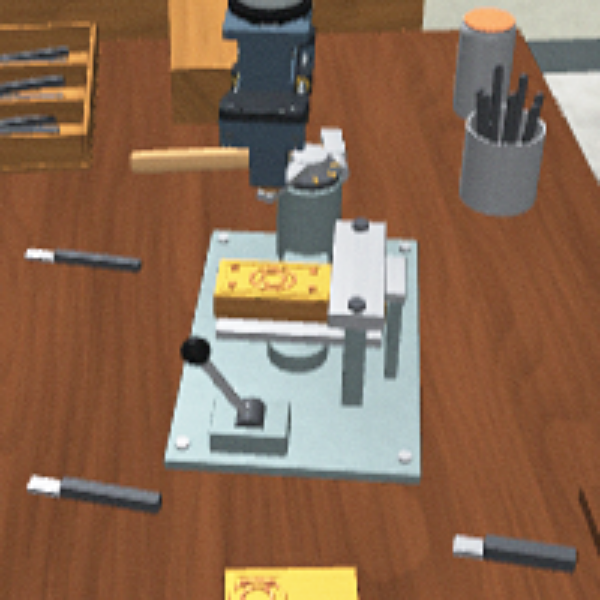

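Request:
arm_command(slide=[[0,0.1,-0.35],[0,0.3,-0.7],[0,0.55,-1],[0,0.8,-1.25],[0,1.05,-1.55],[0,1.3,-1.8],[0,1.55,-2.05],[0,1.85,-2.3]], turn=[[0,0,0],[0,0,0],[0,0,0],[0,0,0],[0,0,0],[0,0,0],[0,0,0],[0,0,0]], grip=[230,230,230,230,230,230,230,230])

```text
time_s: 18.78
ee_pos: [517.5, 203.6, 161.9]
ee_rot: [-145.5, 89.9, -154.4]
force: [-1.1, -3.7, 1.4]
gripper_width: 27.2
```

```bash
python3 - <<'E'
from fit import *
arc2(np.arange(1,9)*0.05)
E
```

```text
t 18.78 r 74.9 theta -2.634 Ft -2.8 Fr 2.8 Fz 1.4 w 27.2 Tz -0.01
rad corr mm -0.55
[[0.0, 0.26, -0.28], [0.0, 0.57, -0.48], [0.0, 0.89, -0.68], [0.0, 1.23, -0.85], [0.0, 1.57, -1.01], [0.0, 1.91, -1.15], [0.0, 2.27, -1.28], [0.0, 2.63, -1.38]]
```

Request:
arm_command(slide=[[0,0.25,-0.25],[0,0.6,-0.5],[0,0.9,-0.7],[0,1.2,-0.85],[0,1.55,-1],[0,1.9,-1.15]], turn=[[0,0,0],[0,0,0],[0,0,0],[0,0,0],[0,0,0],[0,0,0]], grip=[230,230,230,230,230,230])

```text
time_s: 19.28
ee_pos: [509.7, 224.3, 161.9]
ee_rot: [-126.7, 89.9, -135.6]
force: [-0.4, -6.2, 2.5]
gripper_width: 26.9
```

```bash
python3 - <<'E'
from fit import *
arc2(np.arange(1,9)*0.05)
E
```

```text
t 19.28 r 75.0 theta -2.93 Ft -5.9 Fr 1.7 Fz 2.5 w 26.9 Tz -0.0
rad corr mm -0.33
[[0.0, 0.34, -0.16], [0.0, 0.7, -0.27], [0.0, 1.06, -0.36], [0.0, 1.43, -0.43], [0.0, 1.8, -0.48], [0.0, 2.18, -0.51], [0.0, 2.55, -0.53], [0.0, 2.93, -0.53]]
```

Request:
arm_command(slide=[[0,0.35,-0.15],[0,0.7,-0.25],[0,1.05,-0.35],[0,1.4,-0.45],[0,1.8,-0.5]], turn=[[0,0,0],[0,0,0],[0,0,0],[0,0,0],[0,0,0]], grip=[230,230,230,230,230])

```text
time_s: 19.7
ee_pos: [507.9, 242.6, 161.9]
ee_rot: [-79.9, 89.9, -88.8]
force: [0.8, -6.8, 1.2]
gripper_width: 27.0
```

```bash
python3 - <<'E'
from fit import *
arc2(np.arange(1,9)*0.05)
E
```

```text
t 19.7 r 75.1 theta 3.107 Ft -6.8 Fr -1.0 Fz 1.2 w 27.0 Tz 0.0
rad corr mm 0.21
[[0.0, 0.38, 0.0], [0.0, 0.75, -0.02], [0.0, 1.13, -0.02], [0.0, 1.5, 0.0], [0.0, 1.87, 0.04], [0.0, 2.24, 0.1], [0.0, 2.61, 0.17], [0.0, 2.97, 0.27]]
```

Request:
arm_command(slide=[[0,0.4,0],[0,0.75,0],[0,1.1,0],[0,1.1,0]], turn=[[0,0,0],[0,0,0],[0,0,0],[0,0,0]], grip=[230,230,230,230])

```text
time_s: 20.03
ee_pos: [509.2, 254.0, 161.9]
ee_rot: [-144.2, 89.9, -153.1]
force: [-0.1, -5.0, 2.1]
gripper_width: 26.8
```

```bash
python3 - <<'E'
from fit import *
arc2(np.arange(1,9)*0.05)
E
```

```text
t 20.03 r 75.2 theta 2.955 Ft -4.9 Fr -0.8 Fz 2.1 w 26.8 Tz 0.01
rad corr mm 0.16
[[0.0, 0.37, 0.05], [0.0, 0.75, 0.09], [0.0, 1.12, 0.15], [0.0, 1.48, 0.23], [0.0, 1.85, 0.32], [0.0, 2.2, 0.44], [0.0, 2.56, 0.57], [0.0, 2.9, 0.72]]
```

Request:
arm_command(slide=[[0,0.35,0.05],[0,0.75,0.1],[0,1.1,0.15]], turn=[[0,0,0],[0,0,0],[0,0,0]], grip=[230,230,230])

```text
time_s: 20.28
ee_pos: [511.7, 263.8, 161.9]
ee_rot: [-136.5, 89.8, -145.4]
force: [-1.5, -6.2, 3.5]
gripper_width: 26.8
```

```bash
python3 - <<'E'
from fit import *
arc2(np.arange(1,9)*0.05)
im,d=env.grab_frame('wrist'); save('w9.png',im)
im,d=env.grab_frame('side'); save('s9.png',cv2.resize(im[150:220,250:320],None,fx=8,fy=8,interpolation=cv2.INTER_CUBIC))
E
```

```text
t 20.28 r 75.2 theta 2.819 Ft -6.3 Fr -0.5 Fz 3.5 w 26.8 Tz -0.04
rad corr mm 0.11
[[0.0, 0.36, 0.1], [0.0, 0.73, 0.19], [0.0, 1.09, 0.3], [0.0, 1.44, 0.42], [-0.01, 1.79, 0.57], [-0.01, 2.13, 0.73], [-0.01, 2.46, 0.9], [-0.01, 2.78, 1.1]]
```

View pics/w9.png

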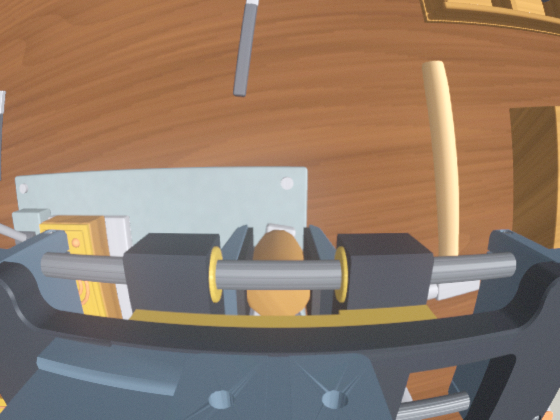

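View pics/s9.png

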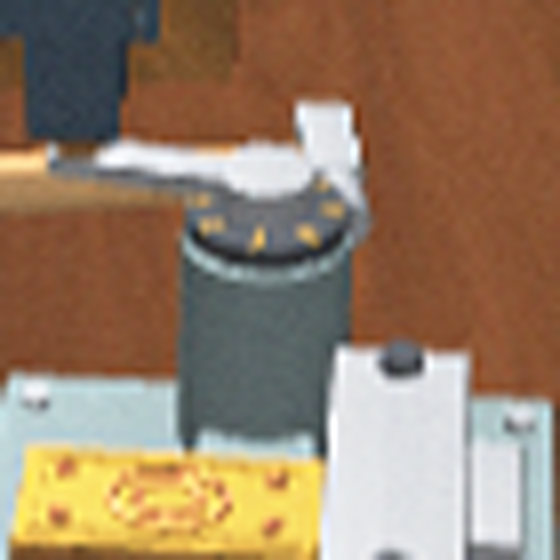

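```bash
cat >> fit.py <<'E'
def marks(im,d,verbose=True):
    P=world('side',d); hsv=cv2.cvtColor(im,cv2.COLOR_RGB2HSV)
    ax=AX+np.array([0,-3.0])  # side-camera bias
    v=P[...,:2]-ax; r=np.hypot(v[...,0],v[...,1])
    m=(d>0)&(r<36)&(r>16)&(abs(P[...,2]-123)<7)&(hsv[...,0]>12)&(hsv[...,0]<32)&(hsv[...,1]>110)&(hsv[...,2]>110)
    a=np.arctan2(v[m][:,1],v[m][:,0])
    n,l,s,c=cv2.connectedComponentsWithStats(m.astype(np.uint8),connectivity=8)
    out=[]
    for i in range(1,n):
        w=v[l==i].mean(0); out.append((round(float(np.arctan2(w[1],w[0])),2),round(float(np.hypot(*w)),1),int(s[i,4])))
    out.sort(); 
    return out
E
python3 - <<'E'
from fit import *
print(marks(np.load('sideim0.npy'),np.load('side0.npy')))
im,d=env.grab_frame('side'); print(marks(im,d))
# wrist image 6
im=np.load('w6im.npy'); d=np.load('w6.npy'); save('w6z.png',cv2.resize(im[80:180,170:320],None,fx=5,fy=5,interpolation=cv2.INTER_CUBIC))
E
```

```text
[(-2.95, 28.6, 2), (-2.16, 25.1, 2), (-1.33, 24.0, 2), (-0.49, 20.4, 1), (-0.49, 27.1, 1), (2.48, 29.2, 1)]
[(-2.72, 27.9, 1), (-1.8, 21.5, 2), (-1.07, 30.0, 2), (3.0, 24.5, 1)]
```

View pics/w6z.png

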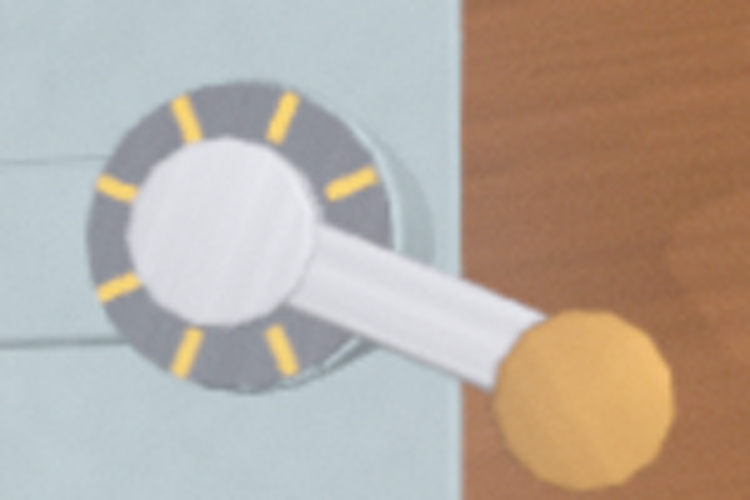

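Request:
arm_command(slide=[[0,0.35,0.1],[0,0.75,0.2],[0,1.1,0.3],[0,1.45,0.4]], turn=[[0,0,0],[0,0,0],[0,0,0],[0,0,0]], grip=[230,230,230,230])

```text
time_s: 20.77
ee_pos: [517.7, 277.3, 161.8]
ee_rot: [-135.4, 89.8, -144.3]
force: [-2.3, -7.1, 4.2]
gripper_width: 27.3
```

```bash
cat >> fit.py <<'E'
def clut(n):
    s,th=crank(); a=0
    for i in range(1):
        im,d=env.grab_frame('side'); mk=marks(im,d); z=sum(w*np.exp(8j*(t-th)) for t,_,w in mk)
    # mod pi/4
    print('turned',round((1.01-th)%(2*np.pi),3),'clutch mod .785:',round(np.angle(z)/8,3),mk)
    save(n,cv2.resize(im[150:220,250:320],None,fx=8,fy=8,interpolation=cv2.INTER_CUBIC))
E
python3 - <<'E'
from fit import *
arc2(np.arange(1,9)*0.05); clut('s10.png')
E
```

```text
t 20.77 r 75.3 theta 2.622 Ft -7.3 Fr -1.5 Fz 4.2 w 27.3 Tz -0.01
rad corr mm 0.31
[[0.0, 0.33, 0.2], [0.0, 0.67, 0.35], [0.0, 1.0, 0.53], [-0.01, 1.32, 0.72], [-0.01, 1.63, 0.93], [-0.01, 1.93, 1.15], [-0.01, 2.22, 1.39], [-0.01, 2.5, 1.64]]
t 20.77 r 75.3 theta 2.622 Ft -7.3 Fr -1.5 Fz 4.2 w 27.3 Tz -0.01
turned 4.671 clutch mod .785: 0.102 [(-3.0, 21.9, 1), (-2.73, 31.2, 1), (-2.03, 22.3, 3), (-1.17, 26.3, 2), (-0.36, 27.5, 2), (0.49, 26.7, 1), (2.7, 26.0, 3)]
```

Request:
arm_command(slide=[[0,0.35,0.2],[0,0.65,0.35],[0,1,0.55]], turn=[[0,0,0],[0,0,0],[0,0,0]], grip=[230,230,230])

```text
time_s: 21.07
ee_pos: [523.8, 286.5, 161.8]
ee_rot: [-148.8, 89.7, -157.7]
force: [-4.6, -6.2, 4.1]
gripper_width: 27.3
```

```bash
python3 - <<'E'
from fit import *
arc2(np.arange(1,9)*0.05); clut('s11.png')
E
```

```text
t 21.07 r 75.2 theta 2.476 Ft -7.8 Fr -0.2 Fz 4.1 w 27.3 Tz 0.01
rad corr mm 0.04
[[0.0, 0.31, 0.22], [0.0, 0.62, 0.42], [-0.01, 0.92, 0.65], [-0.01, 1.21, 0.88], [-0.01, 1.49, 1.13], [-0.01, 1.76, 1.4], [-0.01, 2.01, 1.68], [-0.02, 2.25, 1.97]]
t 21.07 r 75.2 theta 2.476 Ft -7.8 Fr -0.2 Fz 4.1 w 27.3 Tz 0.01
turned 4.817 clutch mod .785: 0.17 [(-3.03, 28.0, 1), (-2.94, 22.2, 1), (-2.08, 24.8, 3), (-1.2, 24.5, 2), (-0.58, 31.6, 1), (-0.4, 23.0, 1), (0.38, 25.1, 1)]
```

View pics/s11.png

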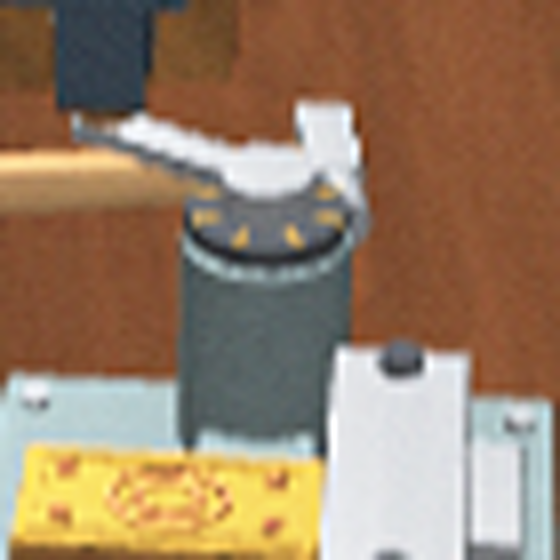

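Request:
arm_command(slide=[[0,0.3,0.2],[0,0.6,0.4],[0,0.9,0.65],[0,1.2,0.9]], turn=[[0,0,0],[0,0,0],[0,0,0],[0,0,0]], grip=[230,230,230,230])

```text
time_s: 21.45
ee_pos: [534.5, 297.5, 161.8]
ee_rot: [-161.1, 89.7, -170.0]
force: [-5.3, -4.1, 4.9]
gripper_width: 27.0
```

```bash
python3 - <<'E'
from fit import *
arc2(np.arange(1,9)*0.05); clut('s12.png')
E
```

```text
t 21.45 r 75.3 theta 2.271 Ft -6.7 Fr 0.3 Fz 4.9 w 27.0 Tz 0.01
rad corr mm -0.05
[[0.0, 0.26, 0.27], [0.0, 0.53, 0.54], [-0.01, 0.78, 0.82], [-0.01, 1.01, 1.11], [-0.01, 1.23, 1.41], [-0.01, 1.44, 1.72], [-0.01, 1.63, 2.05], [-0.02, 1.8, 2.38]]
t 21.45 r 75.3 theta 2.271 Ft -6.7 Fr 0.3 Fz 4.9 w 27.0 Tz 0.01
turned 5.022 clutch mod .785: 0.36 [(-2.15, 23.7, 3), (-1.24, 25.0, 3), (-0.55, 31.0, 1), (-0.43, 23.2, 1), (0.31, 25.9, 2), (2.56, 24.2, 1)]
```

Request:
arm_command(slide=[[0,0.25,0.25],[0,0.55,0.55],[0,0.8,0.8],[0,0.8,0.8]], turn=[[0,0,0],[0,0,0],[0,0,0],[0,0,0]], grip=[230,230,230,230])

```text
time_s: 21.83
ee_pos: [545.7, 305.3, 161.9]
ee_rot: [126.6, 89.9, 117.7]
force: [-1.9, -0.7, 3.3]
gripper_width: 27.0
```

```bash
python3 - <<'E'
from fit import *
arc2(np.arange(1,9)*0.05); clut('s13.png')
E
```

```text
t 21.83 r 75.2 theta 2.09 Ft -2.0 Fr 0.3 Fz 3.3 w 27.0 Tz 0.0
rad corr mm -0.06
[[0.0, 0.21, 0.31], [0.0, 0.42, 0.62], [0.0, 0.62, 0.94], [0.0, 0.8, 1.27], [0.0, 0.96, 1.61], [0.0, 1.11, 1.95], [0.0, 1.24, 2.3], [0.0, 1.35, 2.66]]
t 21.83 r 75.2 theta 2.09 Ft -2.0 Fr 0.3 Fz 3.3 w 27.0 Tz 0.0
turned 5.203 clutch mod .785: -0.221 [(-2.85, 24.6, 2), (-2.16, 23.0, 3), (-1.19, 22.9, 3), (-0.52, 30.7, 1), (-0.48, 23.6, 1), (0.32, 26.1, 2), (2.7, 22.7, 1)]
```

Request:
arm_command(slide=[[0,0,0],[0,0,0],[0,0,0],[0,0,0],[-2,0,0],[-6,0,0],[-10,0,0],[-12,0,0],[-12,0,0]], turn=[[0,0,0],[0,0,0],[0,0,0],[0,0,0],[0,0,0],[0,0,0],[0,0,0],[0,0,0],[0,0,0]], grip=[100,100,100,100,100,100,100,100,100])

```text
time_s: 22.63
ee_pos: [548.3, 305.6, 288.3]
ee_rot: [39.3, 89.3, 30.4]
force: [-0.7, 0.5, 0.8]
gripper_width: 55.4
```

```bash
python3 - <<'E'
from fit import *
s=st(); im,d=env.grab_frame('side'); print(marks(im,d))
save('s14.png',cv2.resize(im[120:320,180:380],None,fx=3,fy=3,interpolation=cv2.INTER_CUBIC))
P=world('side',d); X,Y,Z=P[...,0],P[...,1],P[...,2]
h=(d>0)&(X>500)&(X<670)&(Y>150)&(Y<340)&(Z>150)&(Z<208); h=comp(h); q=P[h]; print('handle',np.median(q,0),q.min(0),q.max(0))
im,d=env.grab_frame('top'); save('t14.png',cv2.resize(im[130:280,150:370],None,fx=3,fy=3,interpolation=cv2.INTER_CUBIC))
im,d=env.grab_frame('wrist'); save('w14.png',im)
E
```

```text
t 22.63 p [548.3 305.6 288.3] xax [ 0.011  0.006 -1.   ] ydir 81.07 F [-0.7  0.5  0.8] T [0.05 0.03 0.03] w 55.4 q [ 28.  21.  76.   0.  82. -53.]
[(-2.67, 22.6, 3), (-1.8, 21.2, 2), (-0.84, 22.8, 3), (-0.19, 26.8, 2), (2.85, 24.9, 1)]
handle [527.18623439 277.46660965 177.92545972] [514.90234962 271.29365894 150.36114462] [540.54704417 293.31133919 201.6489188 ]
```

View pics/s14.png

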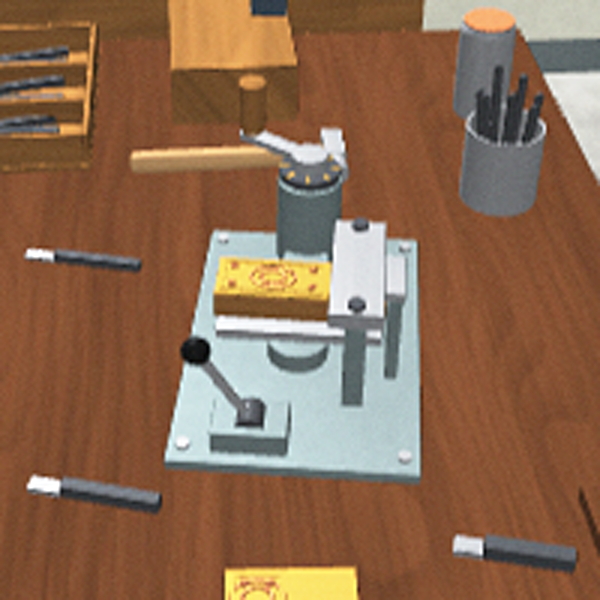

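View pics/t14.png

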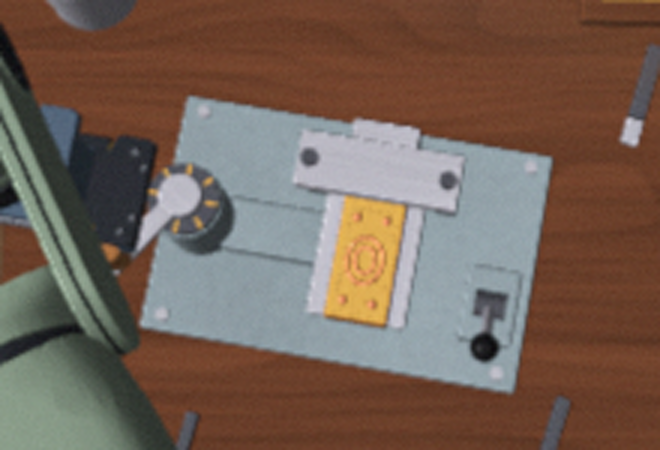

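View pics/w14.png

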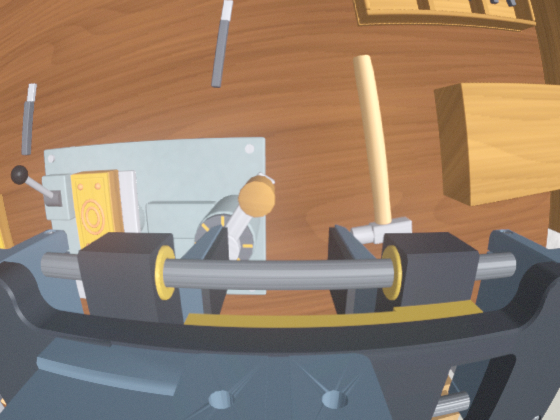

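```bash
python3 - <<'E'
from fit import *
s=st(); rel([J(-82.9,-115.5,260),J(-82.9,-115.5,150),J(-82.9,-115.5,101)],81)
P=None
im,d=env.grab_frame('side'); P=world('side',d); X,Y,Z=P[...,0],P[...,1],P[...,2]
h=(d>0)&(X>420)&(X<500)&(Y<0)&(Y>-70)&(Z>98)&(Z<135); q=P[h]; print('knob',q.mean(0),q.min(0),q.max(0),toJ(q.mean(0)))
E
```

```text
t 22.78 p [545.6 304.1 281. ] xax [-0.001 -0.    -1.   ] ydir 81.07 F [ 0.1  0.  -0.1] T [ 0.01  0.03 -0.01] w 55.4 q [ 28.  21.  77.   0.  82. -53.]
slide cm [  2.12 -33.94  -3.68]
slide cm [ 13.12 -33.94  -3.67]
slide cm [ 18.02 -33.94  -3.67]
turn opts [ 0.001 -0.001  0.   ] [-3.14e+00 -0.00e+00 -1.00e-03]
knob [457.57318681 -34.66933768 114.24234364] [444.7717731  -41.85659777  98.01106271] [468.34320371 -18.47989511 123.93234725] [ -80.5 -124.4  114.2]
```

Request:
arm_command(slide=[[2,-34,-3.7],[2,-34,-3.7],[2,-34,-3.7],[2,-34,-3.7],[2,-34,-3.7],[2,-34,-3.7],[2,-34,-3.7],[2,-34,-3.7],[2,-34,-3.7],[2,-34,-3.7],[5,-34,-3.7],[9,-34,-3.7],[12.5,-34,-3.7],[12.5,-34,-3.7],[12.5,-34,-3.7]], turn=[[0,0,0],[0,0,0],[0,0,0],[0,0,0],[0,0,0],[0,0,0],[0,0,0],[0,0,0],[0,0,0],[0,0,0],[0,0,0],[0,0,0],[0,0,0],[0,0,0],[0,0,0]], grip=[125,125,125,125,125,125,125,125,125,125,125,125,125,125,125], newtons=12)

```text
time_s: 24.08
ee_pos: [455.8, -24.7, 155.6]
ee_rot: [176.7, 89.7, 167.9]
force: [0.7, 0.1, 0.1]
gripper_width: 46.4
```

```bash
python3 - <<'E'
from fit import *
s=st(); print(toJ(s['ee_pos'])); rel([J(-82.9,-115.5,101)],81)
im,d=env.grab_frame('wrist'); save('w15.png',im)
E
```

```text
t 24.08 p [455.8 -24.7 155.6] xax [-0.005  0.001 -1.   ] ydir 81.15 F [0.7 0.1 0.1] T [ 0.03 -0.   -0.04] w 46.4 q [ -5.  11. 110.   0.  59. -86.]
[ -83.7 -114.8  155.6]
slide cm [ 5.46 -0.07  0.11]
turn opts [ 0.003 -0.005 -0.   ] [-3.139  0.    -0.008]
```

View pics/w15.png

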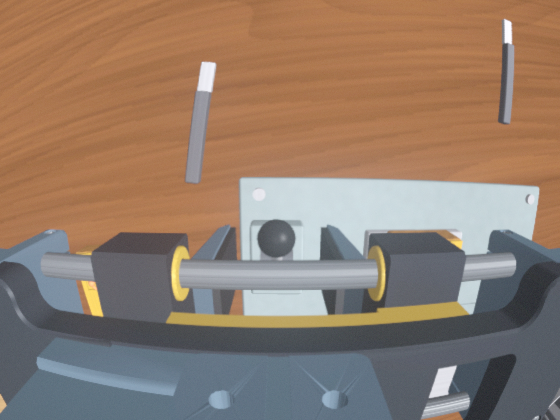

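Knob at (276,238) sits between the fingers, so I'll descend and grip it.

Request:
arm_command(slide=[[2,-0.1,0.1],[4,-0.1,0.1],[5.4,-0.1,0.1],[5.4,-0.1,0.1],[5.4,-0.1,0.1],[5.4,-0.1,0.1],[5.4,-0.1,0.1],[5.4,-0.1,0.1],[5.4,-0.1,0.1]], turn=[[0,0,0],[0,0,0],[0,0,0],[0,0,0],[0,0,0],[0,0,0],[0,0,0],[0,0,0],[0,0,0]], grip=[125,125,125,125,200,200,200,200,200])

```text
time_s: 24.88
ee_pos: [458.1, -26.5, 104.0]
ee_rot: [41.8, 89.9, 32.9]
force: [-0.2, 4.1, 3.7]
gripper_width: 25.0
```

```bash
python3 - <<'E'
from fit import *
s=st(); print(toJ(s['ee_pos']))
E
```

```text
t 24.88 p [458.1 -26.5 104. ] xax [ 0.002  0.001 -1.   ] ydir 81.03 F [-0.2  4.1  3.7] T [ 0.71  0.1  -0.02] w 25.0 q [ -5.  15. 114.   0.  51. -86.]
[ -81.2 -116.2  104. ]
```

Request:
arm_command(slide=[[-0.5,0.1,1],[-0.8,0.1,1.9],[-1.05,0.1,2.8],[-1.2,0.1,3.7],[-1.25,0.1,4.6],[-1.2,0.1,5.5],[-1.05,0.1,6.4],[-0.8,0.1,7.3],[-0.5,0.1,8.2],[-0.1,0.1,9],[0.1,0.1,9.5],[0.1,0.1,9.5],[0.1,0.1,9.5]], turn=[[0,0,0],[0,0,0],[0,0,0],[0,0,0],[0,0,0],[0,0,0],[0,0,0],[0,0,0],[0,0,0],[0,0,0],[0,0,0],[0,0,0],[0,0,0]], grip=[200,200,200,200,200,200,200,200,200,200,200,200,200])

```text
time_s: 25.97
ee_pos: [552.7, -41.4, 102.1]
ee_rot: [-10.7, 89.9, -19.6]
force: [2.7, -3.5, 4.2]
gripper_width: 25.0
```

```bash
python3 - <<'E'
from fit import *
s=st(); print(toJ(s['ee_pos']))
E
```

```text
t 25.97 p [552.7 -41.4 102.1] xax [ 0.002 -0.001 -1.   ] ydir 81.08 F [ 2.7 -3.5  4.2] T [-0.62 -0.48  0.04] w 25.0 q [ -5.  22. 102.  -0.  55. -87.]
[  14.6 -116.1  102.1]
```

Request:
arm_command(slide=[[0,0,0],[0,0,0],[0,0,0],[0,0,0],[-3,0,0],[-7,0,0],[-11,0,0],[-15,-2,-3],[-17,-5,-7],[-18,-9,-10],[-18,-13,-13],[-18,-16,-15],[-18,-16,-15],[-18,-16,-15]], turn=[[0,0,0],[0,0,0],[0,0,0],[0,0,0],[0,0,0],[0,0,0],[0,0,0],[0,0,0],[0,0,0],[0,0,0],[0,0,0],[0,0,0],[0,0,0],[0,0,0]], grip=[125,125,125,125,125,125,125,125,125,125,125,125,125,125])

```text
time_s: 27.13
ee_pos: [374.3, -178.0, 282.3]
ee_rot: [-128.4, 89.9, -137.6]
force: [-0.1, 0.6, 0.4]
gripper_width: 46.6
```

```bash
python3 - <<'E'
from fit import *
s=st(); im,d=env.grab_frame('side'); mk=marks(im,d); print(mk)
save('s16.png',cv2.resize(im[120:320,180:380],None,fx=3,fy=3,interpolation=cv2.INTER_CUBIC))
im,d=env.grab_frame('top'); save('t16.png',cv2.resize(im[130:280,150:370],None,fx=3,fy=3,interpolation=cv2.INTER_CUBIC)); save('t16f.png',im)
P=world('top',d); X,Y,Z=P[...,0],P[...,1],P[...,2]; ok=d>0
h=ok&(X>480)&(X<680)&(Y>150)&(Y<340)&(Z>192)&(Z<208); h=comp(h); c=P[h].mean(0); print('handle',c,h.sum(),'theta',np.arctan2(c[1]-1.5-240,c[0]-583))
h=ok&(X>480)&(X<600)&(Y>-70)&(Y<-10)&(Z>100)&(Z<130); print('knob',P[h].mean(0),toJ(P[h].mean(0)-[0,2.5,0]))
b=ok&(X>460)&(X<600)&(Y>30)&(Y<130)&(Z>95)&(Z<114); b=comp(b); c,_,_=rect(P,b,'block'); q=P[b][:,:2]-[1.4,2.5]; print('jx',((q-O)@ux).min(),'jy',((q-O)@uy).min(),((q-O)@uy).max())
run(d,'top')
E
```

```text
t 27.13 p [ 374.3 -178.   282.3] xax [-0.002 -0.002 -1.   ] ydir 80.78 F [-0.1  0.6  0.4] T [ 0.09  0.06 -0.01] w 46.6 q [ -27.    1.  102.   -0.   77. -108.]
[(-2.73, 21.9, 3), (-1.79, 22.0, 2), (-0.89, 23.7, 3), (-0.11, 26.7, 2), (2.96, 24.5, 1)]
handle [528.02126466 290.74186362 200.80136043] 112 theta 2.4111844637989734
knob [548.4654041  -39.10678503 119.27182413] [  10.4 -117.   119.3]
block 852 [534.7  81.1] [ 56.1 109. ] 81.35 z med 107.3
jx -77.79161701064659 jy -28.849018001340546 27.556036729566067
top bridge 964 [612.2  70. ] [146.  51.] 80.94 z med 124.1
top platform 9 [515.1 -33.6] [4.8 5.7] 3.79 z med 61.6
top base 3596 [566.6 103. ] [359.  230.3] 81.06 z med 12.3Traceback (most recent call last):
  File "<stdin>", line 9, in <module>
  File "fit.py", line 15, in run
    b=ok&(X>400)&(X<600)&(Y<-290)&(Y>-430)&(Z>20)&(Z<45); rect(P,comp(b),cam+' block')
                                                                 ~~~~^^^
  File "fit.py", line 7, in comp
    n,l,st,_=cv2.connectedComponentsWithStats(m); i=1+np.argmax(st[1:,4]); return (l==i)&m0
                                                      ~~~~~~~~~^^^^^^^^^^
    return _wrapfunc(a, 'argmax', axis=axis, out=out, **kwds)
    return bound(*args, **kwds)
ValueError: attempt to get argmax of an empty sequence
```

View pics/s16.png

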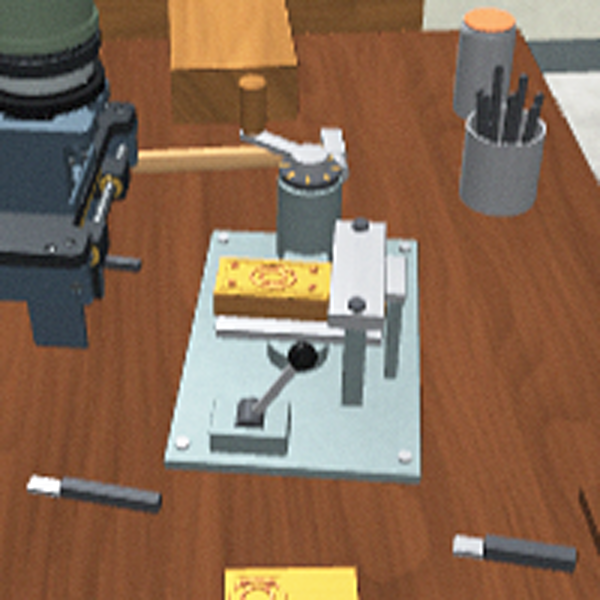

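View pics/t16.png

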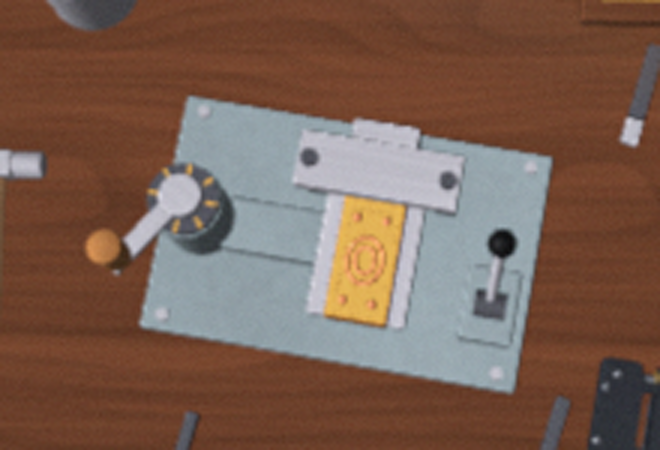

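```bash
python3 - <<'E'
from fit import *
import fit
zs=[];ths=[]
for i in range(3):
    im,d=env.grab_frame('top'); P=world('top',d); X,Y,Z=P[...,0],P[...,1],P[...,2]; hsv=cv2.cvtColor(im,cv2.COLOR_RGB2HSV)
    disc=(d>0)&(np.hypot(X-583,Y-241.5)<33)&(abs(Z-124)<10)
    h=(d>0)&(X>480)&(X<680)&(Y>150)&(Y<340)&(Z>194)&(Z<208); h=comp(h); c=P[h].mean(0)
    v=P[...,:2]-np.array([584,241.7]); r=np.hypot(v[...,0],v[...,1]); m=disc&(r>17)&(hsv[...,0]>12)&(hsv[...,0]<32)&(hsv[...,1]>100)&(hsv[...,2]>100)
    th=np.arctan2(c[1]-241.7,c[0]-584); z=np.exp(8j*(np.arctan2(v[m][:,1],v[m][:,0])-th)).sum(); print(th,m.sum(),abs(z)/m.sum(),np.angle(z)/8%(np.pi/4))
# same on initial
im=np.load('topim0.npy');d=np.load('top0.npy');P=world('top',d); X,Y,Z=P[...,0],P[...,1],P[...,2]; hsv=cv2.cvtColor(im,cv2.COLOR_RGB2HSV)
h=(d>0)&(X>480)&(X<680)&(Y>150)&(Y<340)&(Z>194)&(Z<208); h=comp(h); c=P[h].mean(0)
v=P[...,:2]-np.array([584,241.7]); r=np.hypot(v[...,0],v[...,1]); m=(d>0)&(r<33)&(abs(Z-124)<10)&(r>17)&(hsv[...,0]>12)&(hsv[...,0]<32)&(hsv[...,1]>100)&(hsv[...,2]>100)
th=np.arctan2(c[1]-241.7,c[0]-584); z=np.exp(8j*(np.arctan2(v[m][:,1],v[m][:,0])-th)).sum(); print('init',th,m.sum(),abs(z)/m.sum(),np.angle(z)/8)
print('short_block',env.search_frame('top','short_block'))
E
```

```text
2.4176100529281905 39 0.9062817787116118 0.5439712583887089
2.423993611655771 38 0.8939669704864593 0.5328587725423912
2.424068047227848 38 0.911732285045341 0.5339293331233503
init 1.0151425740699422 33 0.9358942193526117 -0.007146602709163036
short_block [{'point': [527.3, -224.7, 29.4], 'p': 0.75}, {'point': [614.1, 66.2, 121.7], 'p': 0.74}, {'point': [554.6, 114.1, 13.1], 'p': 0.62}]
```

Three top views put the clutch at about 0.54, against −0.01 at the start by the same method. The lock is over, the block is in place and the arm is clear, so I'm handing in.

```bash
python3 -c "
from workcell import env
print(env.job_done())"
```

```text
the job is handed in; nothing more can be done
None
```

I've clamped the long block in the jack and handed the job in at about 27 s of the 72 s allowed; no verdict was reported. I pulled the lock lever to the loading side and ran the block in under the bridge. Then I wound the crank through the first click, let go, and threw the lever back to the back-stop side.

**Last checks:**
- **Block:** its rear edge is at jack x −78 mm, which puts the plain end at about 82 mm. It is within about 1 mm sideways and straight to about 0.4°.
- **Clutch:** about 0.54 rad in three top views, against −0.01 by the same method at the start. The handle force peaked near 7.8 N and then dropped past the click.
- **Lock lever:** about 1.18 rad from the gripper position at the end of the throw. The top view after release gives about 1.13.
- **Arm:** clear of everything, at (374, −178, 282) mm.

**Less certain:**
- **Pressing force:** I could not measure it directly. When I let go, the screw ran back about 0.35 rad. By my estimate that leaves about 0.6 rad (roughly 1.9 mm) of spring compression, which I take to be above 8 N.
- **Calibration:** the side and top cameras disagreed by about 5 mm in y. I resolved this with the wrist camera. The side view's clutch reading was noisier, about 0.36 to 0.63.
- **Other objects:** a detector put the short block about 3.5 mm from the starting fit, within its error. I did not measure the tools, but the arm passed well above them and the pictures show none moved.

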